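# Set a scored glass strip over the breaking edge and hold it

## Robot

A 6-joint arm with a two-finger parallel gripper is mounted at the origin on the work surface. World frame = base frame: x ahead of the robot, y to its left, z up, the work surface at z = 0. Lengths are in m, angles in rad, forces in N, time in s.
With the tool pointing down it reaches from about 0.35 to 0.775 m from the base axis. Payload 7.3 kg.
Tool frame: the origin (TCP) lies on the centre line of the jaws, within the pads' length; the fingertips stand ahead of it and the grasp point (between the pads) lies 11 mm behind it (robot.nose_length is the z of the fingertips in the tool frame, in m); z points along the fingers, y is the line along which they close (so a half turn about z gives the same grasp; the last joint's range is limited). The gripper opens to 92 mm and grips with 3 to 60 N. Pads are 19 mm wide; open, the fingers measure 130 mm over their backs; the gripper's body (75 mm by 190 mm) begins 47 mm behind the grasp point.
Start: joints at [0.959, 0.342, 1.524, -0, 1.275, -0.146], TCP at [0.236, 0.469, 0.21] pointing down, gripper open.
Joint ranges: [-2.53, 2.53], [-0.77, 2.02], [0.04, 2.7], [-1, 4.14], [0.28, 2.66], [-3.11, 3.11]. Speed limits (rad/s): [2.57, 2.57, 3.14, 3.14, 3.14, 3.14].

## Interface

Orientations are given as [roll, pitch, yaw] about the fixed x, y, z axes, in that order (R = Rz(yaw) Ry(pitch) Rx(roll)).
In Python, from cell import robot, cams gives the robot as it stands. The module is installed in compiled form; this text tells all that it offers.
- The arm moves only by the tool carry_out, never from a script. Its argument "deltas" is a list of rows, each a list of 7 numbers: the shift along the tool's x, y, z in cm, then the turn, a rotation vector about the tool's x, y, z in rad, then the opening, from 0 (shut) to 1 (fully open). A call has exactly 8 rows; each row shifts and turns the commanded pose from where the row before left it, along the tool's axes as they then stand; what a row does not reach is not made up. A row lasts 1/12 s, in which the tool goes at most 41.7 mm and 7.16 degrees, less where a joint would pass 70% of its speed; a pose out of reach is approached as far as the arm can. A call is refused whole if a number of a shift passes 4.17 or a number of a turn 0.125, either way. A call with a gripper value outside its range is refused whole. The fingers move at their own pace and stop on an object; "force" is the grip in N (left out, the last holds). Time passes only in rows, so rows that do not move let the fingers close, or fill a call up. It gives the time, the measured TCP pose, the force, the opening and the grip force at its end, in the units of the state.
- robot.observe(): the state, without advancing time (a new reading comes with each control period).
- cams.read_camera(name): name is "scene" or "top"; returns a dict with "image" (480x640x3 uint8, blue, green, red), "depth" (480x640 float32, m along the optical axis (not along the pixel's ray), 0 where there is no reading), "fx", "fy", "cx", "cy" (pixels), "D" ([k1, k2, p1, p2, k3] as OpenCV has them; the pictures are not rectified), "world_to_cam" (4x4, takes a point from world to camera coordinates). Camera axes: x right, y up, looking along -z (the intrinsics and any distortion apply to the point x, -y, -z); pixel columns grow to the right and rows downward; lengths in m; the calibration is good to about 2 mm. A picture is of the moment at which its call begins.
- robot.hand_in(): hands the job in; it is judged then, once.
The state is a dict: "time": time; "qpos": joint angles; "qvel": joint speeds; "joint_efforts": joint torques, N m; "tool_pos": TCP position; "tool_rot": TCP orientation; "contact_force": force on the tool from outside, world axes, zero at the start; "torque": the same for the moment, N m; "opening": finger opening in m; "grip_force": force on a finger pad.
Only numpy, scipy, OpenCV 4.12 (cv2) and the standard library are available. Lean on these libraries where they do the work, as an engineer would, in place of code of your own. Each camera call takes 0.05 s, during which the arm holds its last target. There are 200 camera calls.

## Task

Get the long scored glass strip ready for snapping: draw it up out of its groove in the draining rack and lay it gently flat along the wooden breaking block, long offcut end pointing outward past the steel-nosed end, with the score line still at least 40 mm behind that edge so that it lies steady. Then slide it outward on the block, flat and square, until the score line is right over the edge, and finish still holding it down flat on the block so that the long overhang cannot tip. Leave the short strips and the other glassware alone.

Things in the scene. Friction and masses are not known exactly. Their poses are not given: they have to be found in the camera images.
- strip: Loose frosted-glass strip, 200 x 66 x 5 mm, about 165 g, evenly heavy, friction about 0.6; a thin dark score line crosses it 125 mm from the offcut end, 75 mm from the kept end. Origin: middle of the underside edge of the offcut end. x runs along the length towards the offcut end (strip at x = -200 to 0), y across the width (-33 to 33), z out of the scored face (0 to 5 mm).
- strip_center (a point): Centre of the long strip, half-way through its thickness; axes as strip. At the start the strip stands in one of the rack's three grooves, leaning at 45 degrees: offcut end down on the rack floor, kept end up and towards the robot, scored face up.
- strip_mark (a point): Middle of the score line, half-way through the thickness (2.5 mm above the underside); axes as strip.
- strip_front (a point): Middle of the offcut end of the long strip, half-way through the thickness.
- strip_rear (a point): Middle of the kept end of the long strip, half-way through the thickness. In the rack the 85 mm nearest this end stick out free above the groove, and the strip can be taken there by its two long edges, 66 mm apart.
- short_a: Short plain frosted-glass strip, 130 x 66 x 5 mm, no score line, in another groove of the rack at the same slope; origin at the middle of its lower end. To be left alone.
- short_b: The second short strip, as short_a, in the remaining groove.
- rack: Fixed aluminium draining rack, base 235 x 94 mm, side cheeks 85 mm high, outer faces 82 mm apart; origin: centre of its underside. Three grooves 8 mm wide, 55 mm apart along its x, hold the strips' side edges. They start on the rack floor 12 mm above the bench and rise at 45 degrees for 110 mm towards the rack's -x (towards the robot), ending about 92 mm above the bench.
- block: Fixed breaking block: hardwood bar 170 mm long (x), 50 mm wide (y; the strip stands 8 mm proud on either side), level top 60 mm above the bench, steel nosing at its +x end, on a steel base plate 96 mm wide, 8 mm high. Origin: under the middle of the bar, at bench height; x points outward, to the steel-nosed end.
- block_edge (a point): Middle of the breaking edge: the top edge of the block's steel-nosed +x end, 60 mm above the bench; axes as block.
- tray: Fixed white offcut tray, 130 x 120 mm, 22 mm high, on the bench just beyond the breaking edge, under the overhang.
- flask: Conical glass flask, 82 mm wide, 125 mm high, standing on the bench between rack and block; origin under its centre. A bystander.
- cutter: Pen-shaped glass cutter, 145 mm long, 15 mm thick, lying on the bench between rack and block. A bystander.
- bottle_a: Green-capped reagent bottle, 60 mm wide, 130 mm high, left of the rack; origin under its centre. A bystander.
- bottle_b: Green-capped reagent bottle, 60 mm wide, 130 mm high, right of the block. A bystander.
- beaker: Glass beaker, 70 mm wide, 90 mm high, to the right. A bystander.
- amber: Amber bottle, 72 mm wide, 160 mm high, on the left, nearer the robot than the rack. A bystander.
Not all that is in view belongs to the job. Several things have the shape of the tray; the one meant has the colours described above.

How it is judged:
On the way, in this order (a step that is already met when the one before it is completed fails the run):
1. the long strip is drawn up clear of its groove (height (world z) of strip_front above 0.085 m), for 0.1 s.
2. the strip lies flat on the block, offcut end outward, its score line still well behind the edge (angle between strip's own z axis and vertical below 0.07 rad and contact force between strip and block above 0.2 N and x of strip_mark in the frame of block_edge between -0.125 and -0.03 m and x of strip_front in the frame of block_edge above 0 m and y of strip_mark in the frame of block_edge between -0.025 and 0.025 m), for 0.2 s.
3. the strip slides outward flat on the block (angle between strip's own z axis and vertical below 0.07 rad and x of strip_mark in the frame of block_edge between -0.027 and -0.006 m and z of strip_mark in the frame of block_edge between 0 and 0.007 m), for 0.05 s.
At the end, for the whole second after the job is handed in: Strip flat (0.06 rad) on the block, pressed on it by over 0.3 N and held by the fingers (over 0.5 N), at rest; score line within 5 mm of the breaking edge and 14 mm of the block's middle, square within 0.09 rad, the long offcut end hanging free outward (x of strip_mark in the frame of block_edge between -0.005 and 0.005 m and y of strip_mark in the frame of block_edge between -0.014 and 0.014 m and z of strip_mark in the frame of block_edge between 0 and 0.006 m and x of strip_front in the frame of block_edge above 0.115 m and angle between the x axis of strip and the x axis of block, either way round below 0.09 rad and angle between strip's own z axis and vertical below 0.06 rad and contact force between strip and block above 0.3 N and contact force between the fingers and strip above 0.5 N and contact force between strip and tray below 0.05 N and linear speed of strip below 0.02 m/s); the arm keeps its last pose, push and grip.
It fails at once if the long strip falls to the bench (height (world z) of strip_center below 0.045 m).
It fails at once if the strip is slammed or crushed on the block (over 60 N) (contact force between strip and block above 60 N).
It fails at once if a short strip is disturbed (distance of any of short_a, short_b from where it was at the start of the episode above 0.02 m).
It fails at once if a bystander is pushed or knocked over (distance of any of flask, cutter, bottle_a, bottle_b, beaker, amber from where it was at the start of the episode above 0.03 m).
It also fails if it takes over 48 s, if anything falls off the work surface, if the arm or the gripper's body presses on something with over 40 N, if the wrist force passes 120 N, or if a joint passes its speed limit or range.

## Working session

There is one attempt and no reset: what is moved stays moved. The work goes in short steps, Python scripts to look and compute and a tool call to move; the robot and the scene stay as the last step left them, time stands still between calls to the robot, and variables do not carry over. Pictures are saved under pics/ and viewed, at most 10 in all, crops included, and the job is handed in when it is done.

Besides the shell and the picture viewer there is one more tool, called in YAML: its name, and indented under it one key for each argument. carry_out: Moves the arm, as the interface text tells. Its arguments: {"type":"object","properties":{"deltas":{"type":"array","items":{"type":"array","items":{"type":"number"}}},"force":{"type":"number"}},"required":["deltas"]}

```bash
mkdir -p pics; cat > h.py <<'E'
import numpy as np, cv2
from cell import robot, cams
def grab(n):
    c=cams.read_camera(n); np.savez('%s.npz'%n,**{k:np.asarray(v) for k,v in c.items()}); return c
def K(c): return np.array([[c['fx'],0,c['cx']],[0,c['fy'],c['cy']],[0,0,1]],float)
def pts(c,uv):  # depth -> world
    uv=np.asarray(uv,float).reshape(-1,2)
    d=np.array([c['depth'][int(round(v)),int(round(u))] for u,v in uv])
    n=cv2.undistortPoints(uv.reshape(-1,1,2),K(c),np.array(c['D'],float)).reshape(-1,2)
    p=np.c_[n[:,0]*d,-n[:,1]*d,-d,np.ones(len(d))]
    return (p@np.linalg.inv(c['world_to_cam']).T)[:,:3]
def rays(c,uv):
    uv=np.asarray(uv,float).reshape(-1,1,2)
    n=cv2.undistortPoints(uv,K(c),np.array(c['D'],float)).reshape(-1,2)
    T=np.linalg.inv(c['world_to_cam']); d=np.c_[n[:,0],-n[:,1],-np.ones(len(n))]@T[:3,:3].T
    return T[:3,3],d
def onz(c,uv,z):
    o,d=rays(c,uv); return o+d*((z-o[2])/d[:,2])[:,None]
def proj(c,P):
    P=np.c_[np.asarray(P,float).reshape(-1,3),np.ones(np.size(P)//3)]@np.array(c['world_to_cam']).T
    q=np.c_[P[:,0],-P[:,1],-P[:,2]]
    return cv2.projectPoints(q,np.zeros(3),np.zeros(3),K(c),np.array(c['D'],float))[0].reshape(-1,2)
def load(n):
    z=np.load('%s.npz'%n); return {k:z[k] for k in z.files}
E
python3 - <<'E'
from h import *
for n in('scene','top'):
    c=grab(n); cv2.imwrite('pics/%s0.png'%n,c['image']); print(n,c['world_to_cam'].round(3).tolist(),c['fx'],(c['depth']>0).mean())
print(robot.observe(), robot.nose_length)
E
```

```text
scene [[-0.779, 0.627, 0.024, 0.377], [-0.355, -0.471, 0.808, 0.074], [0.518, 0.62, 0.589, -1.699], [0.0, 0.0, 0.0, 1.0]] 584.1138269547909 0.9915397135416667
top [[0.089, -0.996, -0.005, -0.012], [0.974, 0.086, 0.208, -0.498], [-0.207, -0.024, 0.978, -1.085], [0.0, 0.0, 0.0, 1.0]] 494.89193320697035 0.995732421875
{'time': 0.1, 'qpos': array([ 9.59010783e-01,  3.42666069e-01,  1.52491912e+00, -1.72550324e-05,
        1.27540733e+00, -1.45996701e-01]), 'qvel': array([ 0.0015413 ,  0.0003119 , -0.0016484 , -0.00029502, -0.00027838,
       -0.00100412]), 'joint_efforts': array([ 1.49143874e-03, -4.32007456e+01, -2.44693869e+01,  7.19595887e-02,
        5.27115364e-02, -6.69877636e-05]), 'tool_pos': array([0.23554968, 0.46875667, 0.20890855]), 'tool_rot': array([-3.14020528e+00, -1.87324901e-04,  2.67580872e+00]), 'contact_force': array([-0.32169641,  0.32886762,  0.54157744]), 'torque': array([ 0.00373635,  0.0320612 , -0.0163376 ]), 'grip_force': 0.0, 'opening': 0.09198789378672773} 0.008
```

View pics/scene0.png

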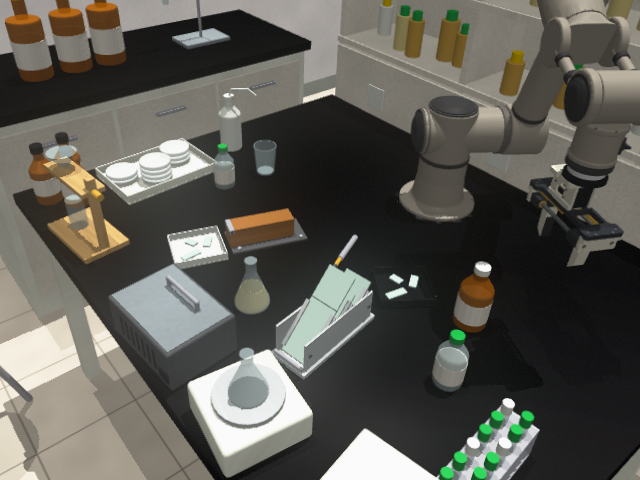

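View pics/top0.png

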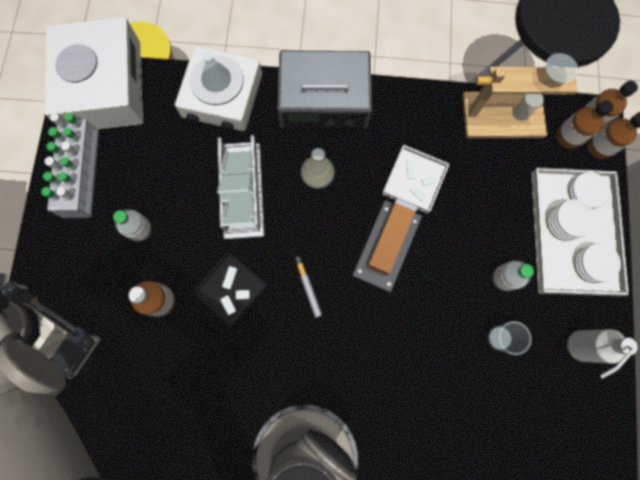

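The scene view shows the rack with strips near (325,310), the brown block at (262,230) and the white tray at (197,245). The top view shows the rack at (240,188), the block at (393,237) and the white tray at (415,178). The tray candidates in the top view are white at (415,178), black at (230,288) and a large white one with dishes at (580,230). The small white one just beyond the block's steel end fits. Next I'll enlarge the rack and block.

```bash
python3 - <<'E'
from h import *
s,t=load('scene'),load('top')
a=cv2.resize(s['image'][225:375,260:390],None,fx=4,fy=4,interpolation=3)[:600,:520]
cv2.imwrite('pics/rack_s.png',a[:, :])
b=cv2.resize(t['image'][130:245,205:280],None,fx=5,fy=5,interpolation=3)
d=cv2.resize(t['image'][140:295,345:455],None,fx=3.7,fy=3.7,interpolation=3)
im=np.zeros((580,800,3),np.uint8); im[:b.shape[0],:b.shape[1]]=b; im[:d.shape[0],390:390+d.shape[1]]=d[:580]
cv2.imwrite('pics/top_z.png',im)
E
```

```text
(no output)
```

View pics/rack_s.png

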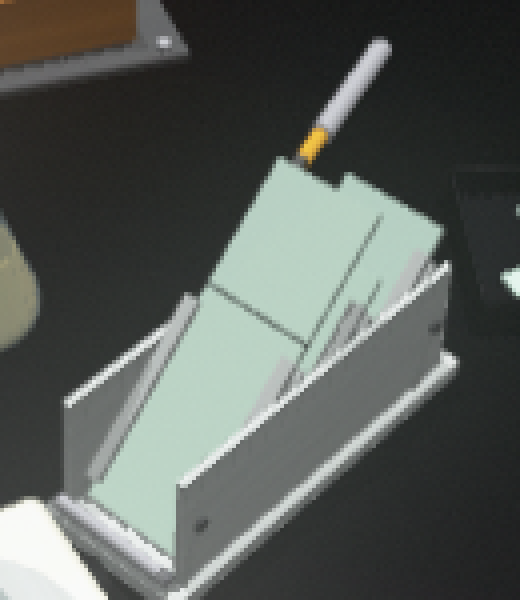

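View pics/top_z.png

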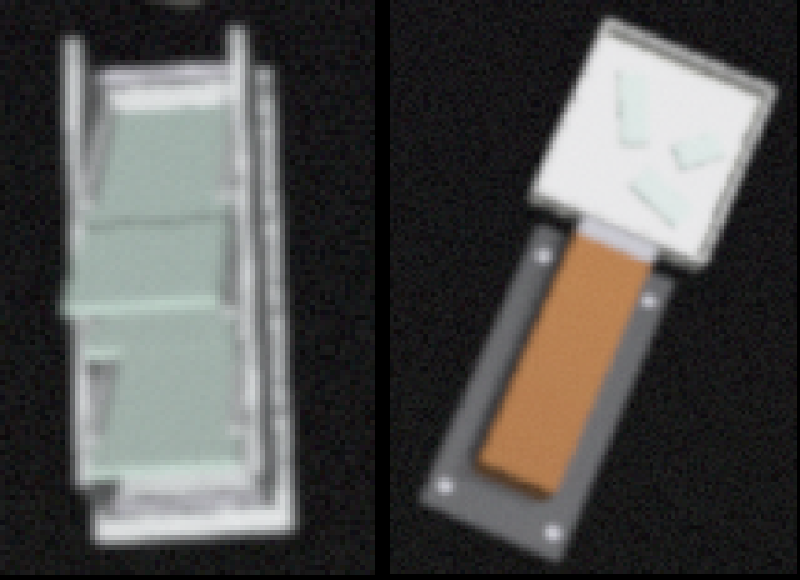

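The long strip is the one with the dark score line, in the outermost groove: scene score line (312,296)–(337,312), top view (221,175)–(251,173). The white tray sits just beyond the steel nosing, so it is the one meant. Now I'll measure with depth and rays in both views.

```bash
cat >> h.py <<'E'
def cloud(c,u0,u1,v0,v1):
    u,v=np.meshgrid(np.arange(u0,u1),np.arange(v0,v1)); uv=np.c_[u.ravel(),v.ravel()]
    return uv,pts(c,uv)
def hit(c,uv,p0,n):
    o,d=rays(c,uv); return o+d*(((p0-o)@n)/(d@n))[:,None]
def inquad(uv,q): return np.array([cv2.pointPolygonTest(np.array(q,np.float32),(float(a),float(b)),False)>0 for a,b in uv])
E
python3 - <<'E'
from h import *
np.set_printoptions(precision=4,suppress=True)
s,t=load('scene'),load('top')
def plane(P):
    m=np.median(P,0)
    for _ in range(4):
        q=P-P.mean(0); n=np.linalg.svd(q,full_matrices=False)[2][2]; r=abs(q@n); P=P[r<=max(0.003,np.percentile(r,0))] 
    return P.mean(0),n*np.sign(n[2]),r.std(),len(P)
quads={'scene':(s,[(329.5,267),(350,278),(332,308),(290,340),(287,344),(312,298)],[(329.5,264.5),(356.3,278.7),(312,296.2),(337,312),(282.5,347.5)]),
 'top':(t,[(224,179),(246,178),(247,155),(230,155)],[(217.4,191),(249,189.6),(221,175.6),(251.4,173),(227,151.4),(251,151)])}
pl={}
for k,(c,q,cor) in quads.items():
    uv,P=cloud(c,200,400,140,360); P=P[inquad(uv,q)]
    p0,n,e,N=plane(P); pl[k]=(p0,n); print(k,p0,n,e,N)
p0,n=pl['scene']
for k,(c,q,cor) in quads.items():
    print(k,'\n',hit(c,cor,p0,n))
# triangulate score ends
for a,b in (((329.5,264.5),(217.4,191)),((312,296.2),(221,175.6)),((337,312),(251.4,173))):
    o1,d1=rays(s,[a]);o2,d2=rays(t,[b]);A=np.c_[d1[0],-d2[0]];x=np.linalg.lstsq(A,o2-o1,rcond=None)[0]
    print('tri',o1+d1[0]*x[0],o2+d2[0]*x[1])
# block top
for k,c,bx in(('top',t,(350,450,180,290)),('scene',s,(215,315,195,255))):
    uv,P=cloud(c,*bx)
    hsv=cv2.cvtColor(c['image'],cv2.COLOR_BGR2HSV)[uv[:,1],uv[:,0]]
    w=(hsv[:,0]>5)&(hsv[:,0]<20)&(hsv[:,1]>110)&(P[:,2]>0.05)
    z=np.median(P[w,2]); m=(abs(P[:,2]-z)<0.006)
    lab=P[m]; im=np.zeros((c['image'].shape[:2]),np.uint8); im[uv[m][:,1],uv[m][:,0]]=255
    nl,L,st,_=cv2.connectedComponentsWithStats(im); 
    i=L[uv[w][:,1],uv[w][:,0]]; i=np.bincount(i[i>0]).argmax()
    sel=P[L[uv[:,1],uv[:,0]]==i]
    r=cv2.minAreaRect((sel[:,:2]*1000).astype(np.float32)); print(k,'z',z,r,cv2.boxPoints(r)/1000,len(sel))
    if k=='top': print('edge px at z.06',onz(t,[(396.9,198.9),(419.3,204.9),(369.3,265.1),(389,271)],0.06))
E
```

```text
scene [0.6163 0.2033 0.0973] [ 0.5858 -0.52    0.6216] 0.0007812690883459042 214
top [0.6345 0.2153 0.0767] [0.6797 0.2034 0.7047] 0.0005591870897218009 68
scene 
 [[0.5361 0.1423 0.1219]
 [0.5745 0.2616 0.1855]
 [0.5988 0.1612 0.0786]
 [0.6329 0.2751 0.1417]
 [0.6963 0.1865 0.0079]]
top 
 [[0.5406 0.2273 0.1887]
 [0.5706 0.1743 0.1161]
 [0.5867 0.2328 0.1499]
 [0.6245 0.1807 0.0707]
 [0.6691 0.2421 0.08  ]
 [0.7003 0.1975 0.0133]]
tri [0.5824 0.1919 0.1786] [0.5442 0.2301 0.1763]
tri [0.6332 0.2008 0.1277] [0.5951 0.2387 0.1239]
tri [0.5835 0.2248 0.0727] [0.622  0.1795 0.0782]
top z 0.05907748337176211 ((509.6414489746094, -156.8712158203125), (52.48324203491211, 171.38043212890625), 71.375732421875) [[ 0.4201 -0.1544]
 [ 0.5825 -0.2091]
 [ 0.5992 -0.1594]
 [ 0.4368 -0.1046]] 1611
edge px at z.06 [[ 0.595  -0.1611  0.06  ]
 [ 0.5852 -0.2136  0.06  ]
 [ 0.4348 -0.1072  0.06  ]
 [ 0.4254 -0.1523  0.06  ]]
scene z 0.05864959709594353 ((511.96282958984375, -154.94998168945312), (61.99388885498047, 172.76510620117188), 70.36695098876953) [[ 0.4202 -0.1551]
 [ 0.5829 -0.2132]
 [ 0.6037 -0.1548]
 [ 0.441  -0.0967]] 900
```

```bash
python3 - <<'E'
from h import *
np.set_printoptions(precision=4,suppress=True)
s,t=load('scene'),load('top')
def tri(a,b):
    o1,d1=rays(s,[a]);o2,d2=rays(t,[b]);x=np.linalg.lstsq(np.c_[d1[0],-d2[0]],o2-o1,rcond=None)[0]
    return o1+d1[0]*x[0],o2+d2[0]*x[1]
S={'kR':(329.5,264.5),'kL':(356.3,278.7),'mR':(312,296.2),'mL':(337,312),'oR':(282.5,347.5)}
T={'kR':(249,189.6),'kL':(217.4,191),'mR':(251.4,173),'mL':(221,175.6),'oR':(251,151),'oL':(227,151.4)}
for k in S: print(k,*tri(S[k],T[k]))
def ransac(P):
    rng=np.random.default_rng(0);best=None
    for _ in range(500):
        a,b,c=P[rng.choice(len(P),3,replace=False)];n=np.cross(b-a,c-a);n/=np.linalg.norm(n)+1e-12
        m=abs((P-a)@n)<.002
        if best is None or m.sum()>best.sum():best=m
    P=P[best];n=np.linalg.svd(P-P.mean(0),full_matrices=False)[2][2]
    return P.mean(0),n*np.sign(n[2]),len(P)
pl=[]
for c,q,cor in((s,[(329.5,267),(350,279),(334,306),(291,335),(287,344),(313,297)],S),(t,[(224,187),(246,187),(247,155),(230,155)],T)):
    uv,P=cloud(c,200,400,140,360); P=P[inquad(uv,q)]; p0,n,N=ransac(P); print(p0,n,N,len(P))
    print(dict(zip(cor,hit(c,list(cor.values()),p0,n))))
# overall: rack cheeks top direction (top view, z about .085): points near that height
uv,P=cloud(t,205,285,125,245); m=(P[:,2]>.078)&(P[:,2]<.095)
r=cv2.minAreaRect((P[(P[:,2]>.012-.006)&(P[:,2]<.1)][:,:2]*1000).astype(np.float32)); print('rack',r)
for n,(u0,u1,v0,v1) in {'flask':(295,340,145,192),'cutter':(292,326,255,320),'bottle_a':(110,155,205,245),'amber':(125,178,278,320),'cutr':(490,535,255,295)}.items():
    uv,P=cloud(t,u0,u1,v0,v1); P=P[P[:,2]>.008]; print(n,P.min(0),P.max(0))
E
```

```text
kR [0.5604 0.1683 0.1517] [0.5602 0.1686 0.1517]
kL [0.5486 0.2371 0.1544] [0.5504 0.2351 0.1545]
mR [0.6133 0.1779 0.0993] [0.6149 0.1761 0.0995]
mL [0.6027 0.2443 0.0995] [0.6029 0.2441 0.0995]
oR [0.7017 0.1937 0.0179] [0.6987 0.1968 0.0173]
[0.602  0.2037 0.1112] [0.6998 0.0865 0.709 ] 818 1244
{'kR': array([0.5625, 0.1706, 0.1543]), 'kL': array([0.5509, 0.2393, 0.1573]), 'mR': array([0.6148, 0.1797, 0.1015]), 'mL': array([0.6051, 0.2468, 0.1029]), 'oR': array([0.7004, 0.192 , 0.0155])}
[0.6177 0.2109 0.0934] [0.6904 0.1079 0.7153] 578 604
{'kR': array([0.5586, 0.1677, 0.1571]), 'kL': array([0.5503, 0.235 , 0.1549]), 'mR': array([0.614 , 0.1756, 0.1024]), 'mL': array([0.6013, 0.243 , 0.1045]), 'oR': array([0.6987, 0.1968, 0.0175]), 'oL': array([0.6945, 0.2569, 0.0125])}
rack ((625.17529296875, 209.24050903320312), (294.7847900390625, 178.5475616455078), 0.5782257318496704)
flask [ 0.262  -0.0093  0.008 ] [0.6973 0.0701 1.1649]
cutter [ 0.262  -0.0067  0.008 ] [0.4467 0.0609 1.1649]
bottle_a [0.262  0.0058 0.0081] [0.5121 0.4755 1.1649]
amber [0.262  0.0058 0.0081] [0.3509 0.403  1.1649]
cutr [ 0.262  -0.4596  0.0081] [0.4695 0.0058 1.1649]
```

```bash
cat >> h.py <<'E'
from scipy.spatial.transform import Rotation as Ro
np.set_printoptions(precision=4,suppress=True)
def cur():
    o=robot.observe(); return np.array(o['tool_pos']),Ro.from_euler('xyz',o['tool_rot']),o
def tool(yaw,tilt):  # tool y at yaw+90deg, z down, leaning: z has +sin(tilt) along yaw direction
    c,s=np.cos(yaw),np.sin(yaw); f=np.array([c,s,0]); y=np.array([-s,c,0])
    z=np.sin(tilt)*f-np.cos(tilt)*np.array([0,0,1]); return Ro.from_matrix(np.c_[np.cross(y,z),y,z])
def rows(p,R,p1,R1,N):
    w=(R.inv()*R1).as_rotvec()/N; A=np.zeros((3,3)); Q=R
    for _ in range(N): A+=Q.as_matrix(); Q=Q*Ro.from_rotvec(w)
    d=np.linalg.solve(A,p1-p)*100
    print('N',N,'row cm',d.round(3),'rad',w.round(4),'to',p1.round(4)); return d,w
YR,YB=0.16,-0.337
G=np.array([.592,.2085,.114])
EDGE=np.array([.591,-.186,.06])
E
python3 - <<'E'
from h import *
p,R,o=cur(); T=tool(YR,-0.35); tz=T.as_matrix()[:,2]
print(tz, (R.inv()*T).as_rotvec())
pre=G+.011*tz-.1*tz
mid=np.array([.42,.36,.26])
rows(p,R,pre,T,16); rows(p,R,pre,T,24)
rows(pre,T,G+.011*tz,T,8)
t=load('top')
for n,uv,z in(('flask',(318,155),.125),('flaskbase',(318,178),.03),('amber',(138,295),.16),('bottle_a',(121,216),.13),('cutter',(308,287),.007)): print(n,onz(t,[uv],z))
E
```

```text
[-0.3385 -0.0546 -0.9394] [ 0.1082  0.3378 -0.6195]
N 16 row cm [-2.69  -1.173 -0.351] rad [ 0.0068  0.0211 -0.0387] to [0.6221 0.2134 0.1976]
N 24 row cm [-1.787 -0.794 -0.239] rad [ 0.0045  0.0141 -0.0258] to [0.6221 0.2134 0.1976]
N 8 row cm [0.   0.   1.25] rad [0. 0. 0.] to [0.5883 0.2079 0.1037]
flask [[0.6613 0.029  0.125 ]]
flaskbase [[0.6394 0.0261 0.03  ]]
amber [[0.3157 0.3678 0.16  ]]
bottle_a [[0.4832 0.4434 0.13  ]]
cutter [[0.3788 0.0268 0.007 ]]
```

carry_out:
  deltas:
    - [0,0,-1.5,0,0,0,1]
    - [0,0,-1.5,0,0,0,1]
    - [-1.79,-0.79,-0.24,0.0045,0.014,-0.026,1]
    - [-1.79,-0.79,-0.24,0.0045,0.014,-0.026,1]
    - [-1.79,-0.79,-0.24,0.0045,0.014,-0.026,1]
    - [-1.79,-0.79,-0.24,0.0045,0.014,-0.026,1]
    - [-1.79,-0.79,-0.24,0.0045,0.014,-0.026,1]
    - [-1.79,-0.79,-0.24,0.0045,0.014,-0.026,1]
  force: 50

```text
time: 0.77
tool_pos: [0.3169, 0.3827, 0.2505]
tool_rot: [-3.121, -0.087, 2.832]
contact_force: [0.8, 0.9, 0.4]
opening: 0.0916
grip_force: 0.0
```

carry_out:
  deltas:
    - [-1.79,-0.79,-0.24,0.0045,0.014,-0.026,1]
    - [-1.79,-0.79,-0.24,0.0045,0.014,-0.026,1]
    - [-1.79,-0.79,-0.24,0.0045,0.014,-0.026,1]
    - [-1.79,-0.79,-0.24,0.0045,0.014,-0.026,1]
    - [-1.79,-0.79,-0.24,0.0045,0.014,-0.026,1]
    - [-1.79,-0.79,-0.24,0.0045,0.014,-0.026,1]
    - [-1.79,-0.79,-0.24,0.0045,0.014,-0.026,1]
    - [-1.79,-0.79,-0.24,0.0045,0.014,-0.026,1]

```text
time: 1.43
tool_pos: [0.4444, 0.2902, 0.2513]
tool_rot: [-3.115, -0.204, 3.039]
contact_force: [0.0, 0.9, -0.8]
opening: 0.0914
grip_force: 0.0
```

```bash
python3 - <<'E'
from h import *
p,R,o=cur(); print(p,R.as_euler('xyz'),o['qpos'],o['contact_force'])
T=tool(YR,-0.35); tz=T.as_matrix()[:,2]
rows(p,R,G+.011*tz-.1*tz,T,8)
E
```

```text
[0.4444 0.2902 0.2513] [-3.1149 -0.2044  3.0394] [ 0.388   0.4419  1.2742  0.0721  1.6186 -1.0869] [ 0.0185  0.914  -0.8337]
N 8 row cm [-2.318 -0.985  0.077] rad [ 0.0057  0.0177 -0.0318] to [0.6221 0.2134 0.1976]
```

carry_out:
  deltas:
    - [-2.32,-0.99,0.08,0.0057,0.0177,-0.0318,1]
    - [-2.32,-0.99,0.08,0.0057,0.0177,-0.0318,1]
    - [-2.32,-0.99,0.08,0.0057,0.0177,-0.0318,1]
    - [-2.32,-0.99,0.08,0.0057,0.0177,-0.0318,1]
    - [-2.32,-0.99,0.08,0.0057,0.0177,-0.0318,1]
    - [-2.32,-0.99,0.08,0.0057,0.0177,-0.0318,1]
    - [-2.32,-0.99,0.08,0.0057,0.0177,-0.0318,1]
    - [-2.32,-0.99,0.08,0.0057,0.0177,-0.0318,1]

```text
time: 2.1
tool_pos: [0.6224, 0.2128, 0.1971]
tool_rot: [-3.141, -0.35, -2.981]
contact_force: [0.7, -0.3, -0.4]
opening: 0.0919
grip_force: 0.0
```

carry_out:
  deltas:
    - [0,0,0.5,0,0,0,1]
    - [0,0,0.5,0,0,0,1]
    - [0,0,0.5,0,0,0,1]
    - [0,0,0.5,0,0,0,1]
    - [0,0,0,0,0,0,1]
    - [0,0,0,0,0,0,1]
    - [0,0,0,0,0,0,1]
    - [0,0,0,0,0,0,1]

```text
time: 2.77
tool_pos: [0.6148, 0.2128, 0.1802]
tool_rot: [-3.141, -0.347, -2.982]
contact_force: [-0.1, 0.9, -0.0]
opening: 0.0919
grip_force: 0.0
```

```bash
python3 - <<'E'
from h import *
p,R,o=cur(); print(p,R.as_euler('xyz'),o['qpos'],o['contact_force'])
T=tool(YR,-0.35); tz=T.as_matrix()[:,2]
rows(p,R,G+.011*tz,T,8)
s,t=grab('scene'),grab('top')
a=cv2.resize(s['image'][180:360,250:410],None,fx=3,fy=3,interpolation=3); b=cv2.resize(t['image'][120:260,190:290],None,fx=3,fy=3)
im=np.zeros((540,790,3),np.uint8); im[:a.shape[0],:a.shape[1]]=a; im[:b.shape[0],490:490+b.shape[1]]=b; cv2.imwrite('pics/pre.png',im)
E
```

```text
[0.6148 0.2128 0.1802] [-3.1413 -0.3471 -2.9822] [ 0.2072  0.8541  0.7522  0.0167  1.882  -1.5207] [-0.0633  0.8575 -0.0021]
N 8 row cm [-0.01  -0.007  1.014] rad [-0.      0.0004 -0.0001] to [0.5883 0.2079 0.1037]
```

View pics/pre.png

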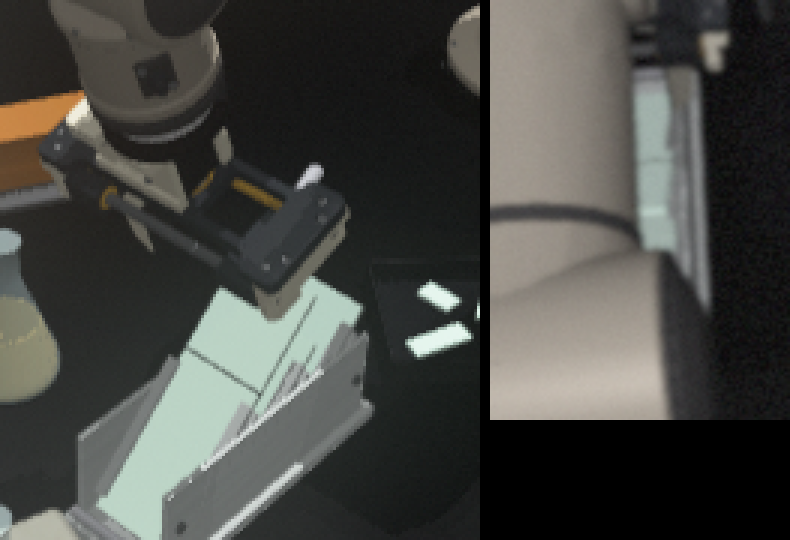

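The picture shows the open fingers above the long strip: right finger tip at about (280,310), left one at about (143,240). The strip's kept end, (220,290) to (315,300), lies between them. I'll go down and close.

carry_out:
  deltas:
    - [0,0,1.3,0,0,0,1]
    - [0,0,1.3,0,0,0,1]
    - [0,0,1.3,0,0,0,1]
    - [0,0,1.2,0,0,0,1]
    - [0,0,1.2,0,0,0,1]
    - [0,0,1.0,0,0,0,1]
    - [0,0,0.6,0,0,0,1]
    - [0,0,0,0,0,0,1]

```text
time: 3.53
tool_pos: [0.5873, 0.208, 0.1038]
tool_rot: [-3.141, -0.351, -2.983]
contact_force: [0.0, -1.3, 0.4]
opening: 0.0918
grip_force: 0.0
```

carry_out:
  deltas:
    - [0,0,0.1,0,0,0,0.8]
    - [0,0,0,0,0,0,0.74]
    - [0,0,0,0,0,0,0.6]
    - [0,0,0,0,0,0,0.4]
    - [0,0,0,0,0,0,0.4]
    - [0,0,0,0,0,0,0.4]
    - [0,0,0,0,0,0,0.4]
    - [0,0,0,0,0,0,0.4]
  force: 15

```text
time: 4.2
tool_pos: [0.5879, 0.2081, 0.104]
tool_rot: [-3.141, -0.349, -2.983]
contact_force: [0.4, 0.3, -0.1]
opening: 0.0639
grip_force: 15.0
```

carry_out:
  deltas:
    - [0,0,0,0,0,0,0.4]
    - [0,0,0,0,0,0,0.4]
    - [0.27,0,-0.13,0,0,0,0.4]
    - [0.45,0,-0.21,0,0,0,0.4]
    - [0.45,0,-0.21,0,0,0,0.4]
    - [0.45,0,-0.21,0,0,0,0.4]
    - [0.45,0,-0.21,0,0,0,0.4]
    - [0,0,0,0,0,0,0.4]
  force: 50

```text
time: 4.87
tool_pos: [0.5729, 0.2056, 0.1213]
tool_rot: [-3.141, -0.345, -2.983]
contact_force: [2.4, -0.2, 1.5]
opening: 0.0367
grip_force: 1.9
```

```bash
python3 - <<'E'
from h import *
o=robot.observe(); print(o)
s=grab('scene')
a=cv2.resize(s['image'][180:380,240:410],None,fx=3,fy=3,interpolation=3); cv2.imwrite('pics/lift1.png',a)
E
```

```text
{'time': 4.8667, 'qpos': array([ 0.2095,  0.7937,  1.0328,  0.0168,  1.6598, -1.5217]), 'qvel': array([-0.0008,  0.0141, -0.0025, -0.0014,  0.0071, -0.0004]), 'joint_efforts': array([  0.3852, -61.3882, -21.1002,   0.1314,   2.346 ,   0.0142]), 'tool_pos': array([0.5729, 0.2056, 0.1213]), 'tool_rot': array([-3.1412, -0.3451, -2.9827]), 'contact_force': array([ 2.3878, -0.1586,  1.5495]), 'torque': array([ 0.1122, -0.5867,  0.0169]), 'grip_force': 1.885625955183059, 'opening': 0.036665191005861276}
```

View pics/lift1.png

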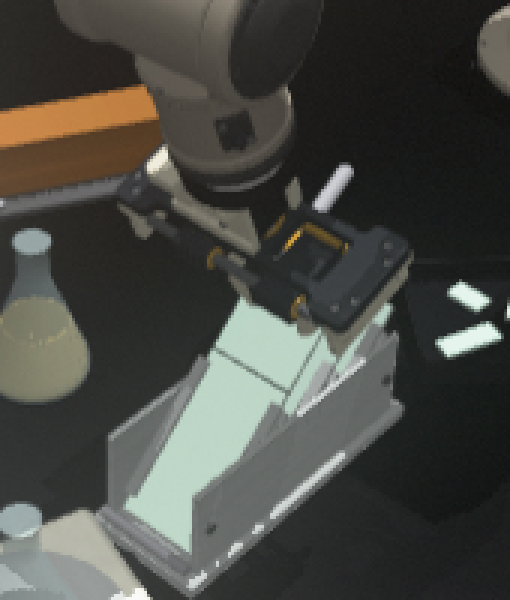

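The picture shows the strip still in its groove, with the score line at crop (215,348)–(290,395), unchanged. The fingers have closed to 37 mm, so they are off the strip. I'll measure the finger and strip points in the tool frame.

```bash
python3 - <<'E'
from h import *
p,R,o=cur(); s=load('scene')
print('proj tcp, grasp, tip', proj(s,[p,p-.011*R.as_matrix()[:,2],p+.008*R.as_matrix()[:,2]]))
uv,P=cloud(s,310,390,240,320); L=R.inv().apply(P-p)*1000
# strip face points: planar ones
g=s['image'][uv[:,1],uv[:,0]].astype(int)
green=(g[:,1]-g[:,2]>12)&(g[:,1]>150)
for name,m in(('green',green&(abs(L[:,2])<60)),('finger',~green&(L[:,2]>-40)&(L[:,2]<15)&(abs(L[:,0])<15)&(abs(L[:,1])<80))):
    q=L[m]; print(name,len(q)); 
    print(q[np.argsort(q[:,2])][::max(1,len(q)//25)].round(0))
E
```

```text
proj tcp, grasp, tip [[336.0553 287.5889]
 [335.1694 284.7142]
 [336.6921 289.6549]]
green 1112
[[ -7.  35. -32.]
 [ -3.   9. -10.]
 [-13.  -4.  -8.]
 [-11. -11.  -7.]
 [-14. -17.  -6.]
 [-19.  -8.  -5.]
 [-15.  26.  -4.]
 [-25. -17.  -2.]
 [-36.   0.  -1.]
 [-26.  -3.  -0.]
 [-27.   3.   1.]
 [-27.   5.   3.]
 [-37.  10.   4.]
 [-37.  -4.   5.]
 [-47.  26.   6.]
 [-54.  -3.   8.]
 [-54. -26.   9.]
 [-55.  13.  11.]
 [-68.   5.  13.]
 [-65. -13.  14.]
 [-65.  14.  16.]
 [-70. -12.  19.]
 [  4.  18.  26.]
 [-11.  23.  34.]
 [ 63.  32.  42.]
 [ 38.  22.  53.]]
finger 54
[[  3. -18. -40.]
 [-11. -22. -39.]
 [-11. -28. -38.]
 [-10.  29. -38.]
 [-11.  24. -38.]
 [-10.  37. -37.]
 [-11.  31. -36.]
 [-11. -26. -36.]
 [-11.  29. -35.]
 [-11.  24. -34.]
 [-11.  26. -33.]
 [-11. -30. -32.]
 [-10. -22. -31.]
 [-11.  33. -31.]
 [-12.  31. -30.]
 [-12.  26. -29.]
 [-12.  28. -28.]
 [-11. -27. -28.]
 [-10. -34. -27.]
 [-10. -18. -27.]
 [-11. -20. -27.]
 [-10.  21. -26.]
 [-11. -23. -24.]
 [-11.  24. -23.]
 [  2.  31. -16.]
 [  3.  28.  -8.]
 [ -4.  28.  -5.]]
```

```bash
python3 - <<'E'
from h import *
p,R,o=cur(); s=load('scene')
uv,P=cloud(s,310,390,240,320); L=R.inv().apply(P-p)*1000
g=s['image'][uv[:,1],uv[:,0]].astype(int)
for lo,hi in((-45,-12),(12,45)):
    m=(abs(L[:,0])<22)&(L[:,1]>lo)&(L[:,1]<hi)&(L[:,2]>-34)&(L[:,2]<30)
    for a,b,c in sorted(zip(L[m].round(0).tolist(),g[m].tolist(),uv[m].tolist()),key=lambda r:(r[2][1],r[2][0]))[::3]: print(a,b,c)
    print()
# tool axis probe: finger tip projection both sides
Rm=R.as_matrix()
for y in(-.028,.028):
    print(proj(s,[p+Rm@np.array([x,y,z]) for x in(-.0095,.0095) for z in(-.03,-.011,.008)]).round(1).tolist())
cv2.imwrite('pics/zoom.png',cv2.resize(s['image'][250:325,295:395],None,fx=8,fy=8,interpolation=0))
E
```

```text
[-10.0, -32.0, -34.0] [85, 93, 96] [318, 275]
[-10.0, -31.0, -27.0] [76, 84, 85] [319, 277]
[-11.0, -27.0, -28.0] [107, 118, 112] [320, 278]
[-9.0, -21.0, -31.0] [64, 70, 69] [323, 278]
[-11.0, -23.0, -27.0] [92, 101, 102] [322, 279]
[-8.0, -34.0, -11.0] [196, 212, 186] [320, 280]
[-11.0, -20.0, -27.0] [93, 103, 104] [323, 280]
[-10.0, -34.0, -9.0] [197, 212, 187] [320, 281]
[-12.0, -20.0, -24.0] [120, 130, 125] [323, 281]
[-12.0, -31.0, -11.0] [197, 212, 186] [320, 282]
[-8.0, -27.0, -9.0] [169, 183, 164] [323, 282]
[-14.0, -36.0, -5.0] [177, 190, 167] [318, 283]
[-11.0, -30.0, -6.0] [198, 213, 186] [321, 283]
[-9.0, -24.0, -9.0] [197, 213, 186] [324, 283]
[-7.0, -16.0, -13.0] [174, 188, 165] [327, 283]
[-13.0, -32.0, -4.0] [196, 212, 186] [320, 284]
[-10.0, -26.0, -5.0] [197, 212, 186] [323, 284]
[-8.0, -18.0, -9.0] [197, 213, 187] [326, 284]
[-5.0, -12.0, -10.0] [156, 168, 149] [329, 284]
[-18.0, -30.0, -8.0] [197, 213, 187] [319, 285]
[-14.0, -25.0, -7.0] [197, 212, 186] [322, 285]
[-11.0, -19.0, -8.0] [197, 213, 187] [325, 285]
[-7.0, -15.0, -7.0] [197, 212, 187] [328, 285]
[-19
[... 3324 characters left out ...]
.0, 24.0] [163, 168, 158] [345, 304]
[-8.0, 34.0, 23.0] [166, 168, 162] [348, 304]
[-13.0, 29.0, 24.0] [168, 170, 166] [345, 305]
[-10.0, 35.0, 22.0] [162, 163, 158] [348, 305]
[-15.0, 31.0, 24.0] [168, 169, 165] [345, 306]
[-12.0, 37.0, 22.0] [141, 142, 138] [348, 306]
[-15.0, 32.0, 27.0] [168, 169, 164] [346, 307]
[-19.0, 28.0, 29.0] [173, 175, 169] [343, 308]
[-17.0, 34.0, 26.0] [167, 169, 165] [346, 308]
[-21.0, 32.0, 27.0] [167, 170, 164] [344, 309]
[-22.0, 32.0, 29.0] [167, 169, 165] [344, 310]

[[320.2, 276.6], [321.9, 281.7], [323.6, 286.6], [326.0, 270.1], [327.6, 275.2], [329.2, 280.2]]
[[341.5, 289.5], [343.0, 294.5], [344.4, 299.4], [347.3, 282.7], [348.7, 287.8], [350.1, 292.7]]
```

View pics/zoom.png

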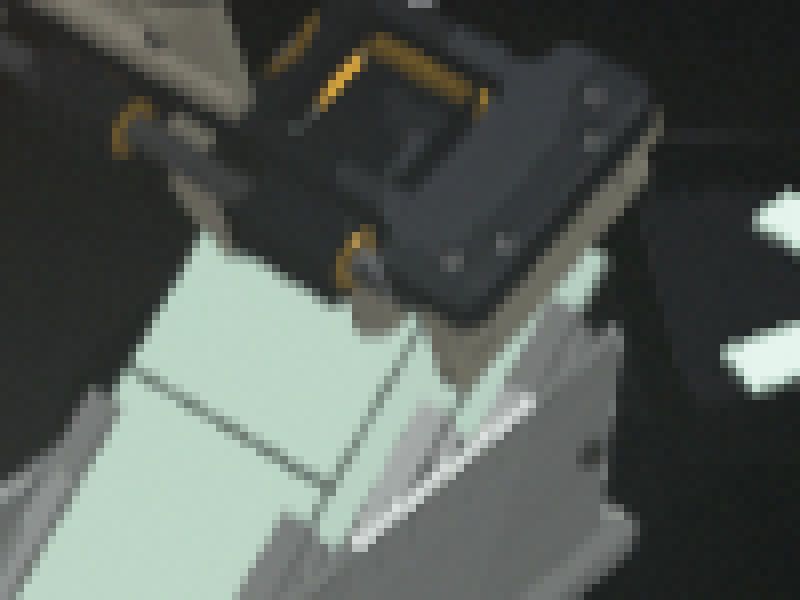

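```bash
python3 - <<'E'
from h import *
p,R,o=cur(); print(o['time'],o['opening'],o['grip_force'])
s=load('scene'); u=[(350,293),(352,294),(352,297),(353,298),(356,292),(360,286),(341,289),(343,290),(319,275),(320,277),(345,287),(348,287),(355,284)]
L=R.inv().apply(pts(s,u)-p)*1000
for a,b in zip(u,L): print(a,b.round(0),s['image'][a[1],a[0]])
E
```

```text
4.9167 0.036768986431755434 3.0557620769832283
(350, 293) [ -36.   84. -104.] [ 92 102 103]
(352, 294) [ -34.   87. -100.] [ 96 109 109]
(352, 297) [-35.  86. -90.] [ 97 108 109]
(353, 298) [-34.  86. -85.] [109 120 115]
(356, 292) [-24.  87. -93.] [ 91 100 100]
(360, 286) [ -16.   93. -109.] [ 97 109 110]
(341, 289) [-11.  29. -35.] [ 93 102 103]
(343, 290) [-12.  36. -38.] [ 95 104 105]
(319, 275) [-11. -28. -38.] [ 90 100 103]
(320, 277) [-11. -27. -31.] [ 91 102 103]
(345, 287) [ -37.   76. -117.] [51 51 48]
(348, 287) [ -37.   84. -125.] [42 43 38]
(355, 284) [ -25.   91. -126.] [64 61 59]
```

The reported openings fit free closing at a constant 42 mm/s, so the fingers never touched the strip. The depth data puts the fingertips about 28 mm short of where the reported tool pose puts them, still above the face. I'll reopen, go back to the grasp line and go deeper while watching the force.

carry_out:
  deltas:
    - [0,0,0,0,0,0,1]
    - [0,0,0,0,0,0,1]
    - [0,0,0,0,0,0,1]
    - [0,0,0,0,0,0,1]
    - [0,0,0,0,0,0,1]
    - [0,0,0,0,0,0,1]
    - [0,0,0,0,0,0,1]
    - [0,0,0,0,0,0,1]
  force: 20

```text
time: 5.58
tool_pos: [0.5711, 0.2054, 0.1194]
tool_rot: [-3.141, -0.352, -2.982]
contact_force: [-0.2, -0.2, -0.2]
opening: 0.0853
grip_force: 0.0
```

carry_out:
  deltas:
    - [0,0,0,0,0,0,1]
    - [0,0,0,0,0,0,1]
    - [0,0,0,0,0,0,1]
    - [0,0,0,0,0,0,1]
    - [0,0,0,0,0,0,1]
    - [0,0,0,0,0,0,1]
    - [0,0,0,0,0,0,1]
    - [0,0,0,0,0,0,1]

```text
time: 6.25
tool_pos: [0.5719, 0.2056, 0.1201]
tool_rot: [-3.141, -0.349, -2.983]
contact_force: [-1.1, -0.7, 0.2]
opening: 0.0915
grip_force: 0.0
```

```bash
python3 - <<'E'
from h import *
p,R,o=cur(); print(p,o['opening'],o['contact_force'])
s=grab('scene')
uv,P=cloud(s,300,390,240,320); L=R.inv().apply(P-p)*1000
g=s['image'][uv[:,1],uv[:,0]].astype(int)
m=(g[:,1]-g[:,2]<9)&(g.min(1)>55)&(abs(L[:,0])<16)&(abs(L[:,1])<75)&(L[:,2]>-60)&(L[:,2]<25)
for sg in(-1,1):
    q=L[m&(sg*L[:,1]>15)]; print(sg,len(q),q[np.argsort(-q[:,2])][:12].round(0).tolist(), np.percentile(q[:,1],[2,98]) if len(q) else '')
T=tool(YR,-0.35); tz=T.as_matrix()[:,2]
rows(p,R,G+.011*tz,T,4); rows(p,R,G+.039*tz,T,8)
E
```

```text
[0.5719 0.2056 0.1201] 0.09152802997680194 [-1.0527 -0.6605  0.231 ]
-1 30 [[-9.0, -49.0, -18.0], [-11.0, -48.0, -18.0], [-11.0, -50.0, -21.0], [-11.0, -52.0, -23.0], [-10.0, -55.0, -23.0], [-12.0, -47.0, -27.0], [-11.0, -56.0, -28.0], [-11.0, -52.0, -30.0], [-9.0, -48.0, -31.0], [-12.0, -57.0, -31.0], [-11.0, -46.0, -32.0], [-10.0, -58.0, -32.0]] [-60.3541 -46.6106]
1 33 [[-10.0, 36.0, 25.0], [-13.0, 36.0, 25.0], [-2.0, 36.0, 24.0], [-13.0, 29.0, 24.0], [-10.0, 29.0, 23.0], [-12.0, 31.0, 23.0], [-13.0, 34.0, 23.0], [-10.0, 31.0, 22.0], [-9.0, 36.0, 22.0], [-8.0, 30.0, 22.0], [-15.0, 36.0, 22.0], [-15.0, 33.0, 21.0]] [28.9583 63.504 ]
N 4 row cm [-0.529 -0.007  0.245] rad [-0.      0.0003 -0.0002] to [0.5883 0.2079 0.1037]
N 8 row cm [-0.264 -0.004  0.473] rad [-0.      0.0001 -0.0001] to [0.5788 0.2064 0.0774]
```

carry_out:
  deltas:
    - [-0.53,0,0.25,0,0,0,1]
    - [-0.53,0,0.25,0,0,0,1]
    - [-0.53,0,0.25,0,0,0,1]
    - [-0.53,0,0.25,0,0,0,1]
    - [0,0,0.6,0,0,0,1]
    - [0,0,0.6,0,0,0,1]
    - [0,0,0,0,0,0,1]
    - [0,0,0,0,0,0,1]

```text
time: 6.97
tool_pos: [0.5836, 0.2075, 0.0917]
tool_rot: [-3.141, -0.35, -2.982]
contact_force: [-0.1, 0.5, 0.7]
opening: 0.0919
grip_force: 0.0
```

carry_out:
  deltas:
    - [0,0,0.4,0,0,0,1]
    - [0,0,0.4,0,0,0,1]
    - [0,0,0.3,0,0,0,1]
    - [0,0,0.2,0,0,0,1]
    - [0,0,0,0,0,0,0.8]
    - [0,0,0,0,0,0,0.8]
    - [0,0,0,0,0,0,0.75]
    - [0,0,0,0,0,0,0.75]

```text
time: 7.63
tool_pos: [0.5799, 0.2068, 0.0801]
tool_rot: [-3.141, -0.348, -2.983]
contact_force: [0.5, -0.5, 0.4]
opening: 0.0709
grip_force: 0.1
```

carry_out:
  deltas:
    - [0,0,0,0,0,0,0.5]
    - [0,0,0,0,0,0,0.5]
    - [0,0,0,0,0,0,0.5]
    - [0,0,0,0,0,0,0.5]
    - [0,0,0,0,0,0,0.5]
    - [0,0,0,0,0,0,0.5]
    - [0,0,0,0,0,0,0.5]
    - [0,0,0,0,0,0,0.5]

```text
time: 8.3
tool_pos: [0.5798, 0.2067, 0.08]
tool_rot: [-3.141, -0.349, -2.983]
contact_force: [-1.0, -1.6, 3.0]
opening: 0.0657
grip_force: 20.0
```

The grip stopped at 65.7 mm on the strip's edges. I'll draw it up along the groove.

carry_out:
  deltas:
    - [0,0,0,0,0,0,0.5]
    - [0,0,0,0,0,0,0.5]
    - [0.27,0,-0.13,0,0,0,0.5]
    - [0.45,0,-0.21,0,0,0,0.5]
    - [0.45,0,-0.21,0,0,0,0.5]
    - [0.45,0,-0.21,0,0,0,0.5]
    - [0.45,0,-0.21,0,0,0,0.5]
    - [0,0,0,0,0,0,0.5]
  force: 50

```text
time: 8.97
tool_pos: [0.5631, 0.2044, 0.0972]
tool_rot: [-3.141, -0.349, -2.982]
contact_force: [-0.3, 0.0, -0.6]
opening: 0.0646
grip_force: 50.0
```

carry_out:
  deltas:
    - [0.72,0,-0.34,0,0,0,0.5]
    - [0.72,0,-0.34,0,0,0,0.5]
    - [0.9,0,-0.42,0,0,0,0.5]
    - [0.9,0,-0.42,0,0,0,0.5]
    - [0.9,0,-0.42,0,0,0,0.5]
    - [0.9,0,-0.42,0,0,0,0.5]
    - [0.9,0,-0.42,0,0,0,0.5]
    - [0,0,0,0,0,0,0.5]

```text
time: 9.63
tool_pos: [0.5174, 0.197, 0.1447]
tool_rot: [-3.141, -0.347, -2.982]
contact_force: [0.3, 0.2, -2.3]
opening: 0.0649
grip_force: 50.0
```

carry_out:
  deltas:
    - [0.9,0,-0.42,0,0,0,0.5]
    - [0.9,0,-0.42,0,0,0,0.5]
    - [0.9,0,-0.42,0,0,0,0.5]
    - [0.9,0,-0.42,0,0,0,0.5]
    - [0.9,0,-0.42,0,0,0,0.5]
    - [0.34,0,-0.94,0,0,0,0.5]
    - [0.34,0,-0.94,0,0,0,0.5]
    - [0.34,0,-0.94,0,0,0,0.5]

```text
time: 10.3
tool_pos: [0.4837, 0.1914, 0.209]
tool_rot: [-3.141, -0.348, -2.983]
contact_force: [0.1, 0.1, -0.9]
opening: 0.0651
grip_force: 50.0
```

carry_out:
  deltas:
    - [0.34,0,-0.94,0,0,0,0.5]
    - [0.34,0,-0.94,0,0,0,0.5]
    - [0,0,0,0,0,0,0.5]
    - [0,0,0,0,0,0,0.5]
    - [0,0,0,0,0,0,0.5]
    - [0,0,0,0,0,0,0.5]
    - [0,0,0,0,0,0,0.5]
    - [0,0,0,0,0,0,0.5]

```text
time: 10.97
tool_pos: [0.4834, 0.1914, 0.2272]
tool_rot: [-3.141, -0.35, -2.983]
contact_force: [-0.3, 0.3, -1.9]
opening: 0.0649
grip_force: 50.0
```

```bash
python3 - <<'E'
from h import *
p,R,o=cur(); print(p,o['qpos'],o['contact_force'],o['torque'],o['opening'])
s=grab('scene'); t=grab('top')
a=cv2.resize(s['image'][150:350,240:420],None,fx=3,fy=3,interpolation=3); cv2.imwrite('pics/lift2.png',a)
E
```

```text
[0.4834 0.1914 0.2272] [ 0.2168  0.5456  1.2044  0.0196  1.7409 -1.5131] [-0.2696  0.3466 -1.9472] [ 0.0933 -0.2454 -0.0181] 0.06492481624923838
```

View pics/lift2.png

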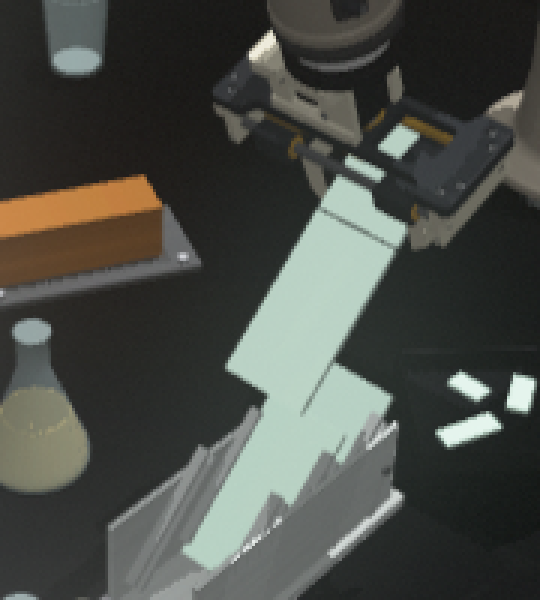

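The strip is held and clear of the rack: score line at crop (322,208)–(397,247), offcut end at (228,368)–(302,412). I'll measure its pose in the tool frame.

```bash
cat >> h.py <<'E'
def ransac(P,tol=.003):
    rng=np.random.default_rng(0);best=None
    for _ in range(800):
        a,b,c=P[rng.choice(len(P),3,replace=False)];n=np.cross(b-a,c-a);n/=np.linalg.norm(n)+1e-12
        m=abs((P-a)@n)<tol
        if best is None or m.sum()>best.sum():best=m
    P=P[best];n=np.linalg.svd(P-P.mean(0),full_matrices=False)[2][2]
    return P.mean(0),n*np.sign(n[2]),len(P)
E
python3 - <<'E'
from h import *
p,R,o=cur(); s=load('scene')
px=dict(mR=(347.3,219.3),mL=(372.3,232.3),oR=(316,272.7),oL=(340.3,287))
uv,P=cloud(s,300,390,200,300); P=P[inquad(uv,[(348,222),(369,233),(340,282),(319,271)])]
p0,n,N=ransac(P); print(p0,n,N,len(P))
H=dict(zip(px,hit(s,list(px.values()),p0,n))); print(H)
m=(H['mR']+H['mL'])/2; e=(H['oR']+H['oL'])/2
print('len m-o',np.linalg.norm(m-e),'w',np.linalg.norm(H['mR']-H['mL']),'yawpitch',np.arctan2(*(e-m)[[1,0]]),np.arcsin((m-e)[2]/np.linalg.norm(m-e)))
xs=(e-m)/np.linalg.norm(e-m)
print('tool frame: mark',R.inv().apply(m-p),'front',R.inv().apply(e-p),'n',R.inv().apply(n),'xs',R.inv().apply(xs))
ang=R.inv().apply(xs); print('pitch of strip in tool', np.arctan2(ang[2],-ang[0]), 'from normal',np.arctan2(-R.inv().apply(n)[0],-R.inv().apply(n)[2]))
E
```

```text
[0.5569 0.2045 0.2066] [0.6835 0.1022 0.7227] 1166 1347
{'mR': array([0.5181, 0.1673, 0.2485]), 'mL': array([0.5086, 0.2297, 0.2487]), 'oR': array([0.6075, 0.1805, 0.1622]), 'oL': array([0.5974, 0.2428, 0.1629])}
len m-o 0.12455893570284446 w 0.06315743886345142 yawpitch 0.14615337427894046 0.7630476972854546
tool frame: mark [-0.0215  0.0023 -0.0305] front [-0.1356  0.0012  0.0196] n [-0.4019 -0.0077 -0.9157] xs [-0.9156 -0.0091  0.402 ]
pitch of strip in tool 0.4136748378944235 from normal 0.41360504351645966
```

```bash
cat >> h.py <<'E'
M=np.array([-.0205,.0015,-.0282]); TB=.414
def tgt(dx,dz,dy=0,yaw=YB,tilt=TB):
    f=np.array([np.cos(yaw),np.sin(yaw),0]); l=np.array([-f[1],f[0],0]); T=tool(yaw,tilt)
    return EDGE+f*dx+l*dy+[0,0,.0025+dz]-T.as_matrix()@M, T
E
python3 - <<'E'
from h import *
p,R,o=cur(); p1,T=tgt(-.06,.12)
d,w=rows(p,R,p1,T,24)
F=np.array([-.1346,.0012,.0219]);q=p.copy();Q=R
for i in range(24):
    q=q+Q.as_matrix()@d/100;Q=Q*Ro.from_rotvec(w)
    if i%3==2: print(i,q,q+Q.as_matrix()@F,q+Q.as_matrix()@M)
E
```

```text
N 24 row cm [-0.301 -1.459  0.39 ] rad [ 0.0007 -0.0311  0.0212] to [ 0.5269 -0.1651  0.1484]
2 [0.4944 0.1486 0.2138] [0.6185 0.161  0.1586] [0.521  0.1532 0.2359]
5 [0.504  0.1051 0.2015] [0.6334 0.1096 0.1584] [0.5287 0.1085 0.226 ]
8 [0.5122 0.061  0.1905] [0.6451 0.0575 0.16  ] [0.5346 0.0632 0.2172]
11 [0.5188 0.0164 0.1806] [0.6535 0.0047 0.163 ] [0.5386 0.0176 0.2093]
14 [ 0.5237 -0.0286  0.1716] [ 0.6585 -0.0483  0.1671] [ 0.5406 -0.0283  0.2021]
17 [ 0.5267 -0.074   0.1633] [ 0.6599 -0.1016  0.1719] [ 0.5406 -0.0743  0.1953]
20 [ 0.5278 -0.1195  0.1557] [ 0.6577 -0.1548  0.1772] [ 0.5385 -0.1203  0.1889]
23 [ 0.5269 -0.1651  0.1484] [ 0.6519 -0.2076  0.1825] [ 0.5344 -0.1662  0.1825]
```

carry_out:
  deltas:
    - [0.34,0,-0.94,0,0,0,0.5]
    - [0.34,0,-0.94,0,0,0,0.5]
    - [0.34,0,-0.94,0,0,0,0.5]
    - [0,0,0,0,0,0,0.5]
    - [-0.15,-0.73,0.2,0,-0.0155,0.0106,0.5]
    - [-0.3,-1.46,0.39,0.0007,-0.031,0.021,0.5]
    - [-0.3,-1.46,0.39,0.0007,-0.031,0.021,0.5]
    - [-0.3,-1.46,0.39,0.0007,-0.031,0.021,0.5]

```text
time: 11.73
tool_pos: [0.4961, 0.1404, 0.2412]
tool_rot: [-3.116, -0.238, -3.059]
contact_force: [0.1, 0.1, -0.8]
opening: 0.0646
grip_force: 50.0
```

carry_out:
  deltas:
    - [-0.3,-1.46,0.39,0.0007,-0.031,0.021,0.5]
    - [-0.3,-1.46,0.39,0.0007,-0.031,0.021,0.5]
    - [-0.3,-1.46,0.39,0.0007,-0.031,0.021,0.5]
    - [-0.3,-1.46,0.39,0.0007,-0.031,0.021,0.5]
    - [-0.3,-1.46,0.39,0.0007,-0.031,0.021,0.5]
    - [-0.3,-1.46,0.39,0.0007,-0.031,0.021,0.5]
    - [-0.3,-1.46,0.39,0.0007,-0.031,0.021,0.5]
    - [-0.3,-1.46,0.39,0.0007,-0.031,0.021,0.5]

```text
time: 12.4
tool_pos: [0.5174, 0.0226, 0.2119]
tool_rot: [-3.093, 0.016, 3.064]
contact_force: [-0.3, 0.1, -1.5]
opening: 0.0648
grip_force: 50.0
```

carry_out:
  deltas:
    - [-0.3,-1.46,0.39,0.0007,-0.031,0.021,0.5]
    - [-0.3,-1.46,0.39,0.0007,-0.031,0.021,0.5]
    - [-0.3,-1.46,0.39,0.0007,-0.031,0.021,0.5]
    - [-0.3,-1.46,0.39,0.0007,-0.031,0.021,0.5]
    - [-0.3,-1.46,0.39,0.0007,-0.031,0.021,0.5]
    - [-0.3,-1.46,0.39,0.0007,-0.031,0.021,0.5]
    - [-0.3,-1.46,0.39,0.0007,-0.031,0.021,0.5]
    - [-0.3,-1.46,0.39,0.0007,-0.031,0.021,0.5]

```text
time: 13.07
tool_pos: [0.5268, -0.098, 0.1892]
tool_rot: [-3.11, 0.271, 2.905]
contact_force: [-0.0, -0.8, -1.9]
opening: 0.0651
grip_force: 50.0
```

```bash
python3 - <<'E'
from h import *
p,R,o=cur(); print(p,o['tool_rot'],o['qpos'],o['contact_force'],o['opening'])
p1,T=tgt(-.06,.12); rows(p,R,p1,T,8)
E
```

```text
[ 0.5268 -0.098   0.1892] [-3.1104  0.2712  2.9049] [-0.3216  0.2324  1.7772 -0.0111  0.8592 -1.6454] [-0.0439 -0.8091 -1.8549] 0.0651353652653417
N 8 row cm [-0.052 -0.796  0.574] rad [ 0.0003 -0.0177  0.0121] to [ 0.5269 -0.1651  0.1484]
```

carry_out:
  deltas:
    - [-0.05,-0.8,0.57,0,-0.0177,0.0121,0.5]
    - [-0.05,-0.8,0.57,0,-0.0177,0.0121,0.5]
    - [-0.05,-0.8,0.57,0,-0.0177,0.0121,0.5]
    - [-0.05,-0.8,0.57,0,-0.0177,0.0121,0.5]
    - [-0.05,-0.8,0.57,0,-0.0177,0.0121,0.5]
    - [-0.05,-0.8,0.57,0,-0.0177,0.0121,0.5]
    - [-0.05,-0.8,0.57,0,-0.0177,0.0121,0.5]
    - [-0.05,-0.8,0.57,0,-0.0177,0.0121,0.5]

```text
time: 13.73
tool_pos: [0.5265, -0.1648, 0.1484]
tool_rot: [3.139, 0.413, 2.805]
contact_force: [-0.3, 0.3, -1.4]
opening: 0.0651
grip_force: 50.0
```

carry_out:
  deltas:
    - [0,0,0,0,0,0,0.5]
    - [0,0,0,0,0,0,0.5]
    - [0,0,0,0,0,0,0.5]
    - [0,0,0,0,0,0,0.5]
    - [0,0,0,0,0,0,0.5]
    - [0,0,0,0,0,0,0.5]
    - [0,0,0,0,0,0,0.5]
    - [0,0,0,0,0,0,0.5]

```text
time: 14.4
tool_pos: [0.5276, -0.1641, 0.1491]
tool_rot: [3.139, 0.413, 2.806]
contact_force: [0.3, -0.0, -1.3]
opening: 0.0648
grip_force: 50.0
```

```bash
python3 - <<'E'
from h import *
p,R,o=cur(); print(p,o['tool_rot'],o['qpos'],o['contact_force'],o['opening'])
p1,T=tgt(-.06,.12); rows(p,R,p1,T,8)
s=grab('scene');t=grab('top')
a=cv2.resize(s['image'][140:290,150:350],None,fx=2.5,fy=2.5,interpolation=3); b=cv2.resize(t['image'][130:300,340:460],None,fx=2.4,fy=2.4,interpolation=3)
im=np.zeros((410,800,3),np.uint8); im[:a.shape[0],:a.shape[1]]=a; im[:b.shape[0],505:505+b.shape[1]]=b; cv2.imwrite('pics/above.png',im)
E
```

```text
[ 0.5276 -0.1641  0.1491] [3.1387 0.4133 2.8062] [-0.4767  0.2542  1.9303  0.1138  0.5507 -1.7975] [ 0.329  -0.039  -1.3357] 0.0648493110425324
N 8 row cm [ 0.007 -0.015  0.007] rad [ 0.0004 -0.0001  0.0002] to [ 0.5269 -0.1651  0.1484]
```

View pics/above.png

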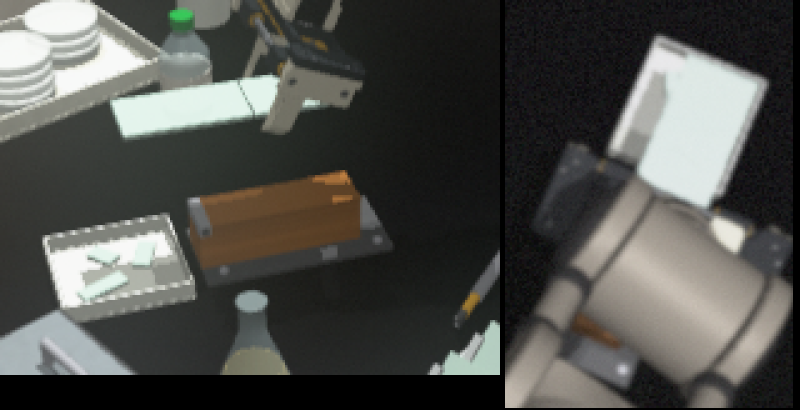

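The strip is held above the block: score line at crop (238,82)–(252,118), offcut end at (112,97)–(125,138), with the wood bar below. I'll measure the strip and predict joint 5 at the lowered pose.

```bash
cat >> h.py <<'E'
def face(s,px,quad,z=None):
    uv,P=cloud(s,150,350,120,300); P=P[inquad(uv,quad)]; p0,n,N=ransac(P)
    H=hit(s,[px[k] for k in('mR','mL','oR','oL')],p0,n); m=(H[0]+H[1])/2; e=(H[2]+H[3])/2; xs=e-m
    print('n',n,N,len(P),'mark',m,'front',e,'len',np.linalg.norm(xs),'w',np.linalg.norm(H[0]-H[1]),'yaw',np.arctan2(xs[1],xs[0]),'pitch',np.arctan2(xs[2],np.hypot(*xs[:2])))
    f=np.array([np.cos(YB),np.sin(YB),0]);l=np.array([-f[1],f[0],0]); print('rel edge x,y',(m-EDGE)@f,(m-EDGE)@l,'z',m[2]-.06)
    return m,e,n
E
python3 - <<'E'
from h import *
s=load('scene'); p,R,o=cur()
m,e,n=face(s,dict(mR=(245.2,172.8),mL=(250.5,187.2),oR=(194.8,178.8),oL=(200,195.2)),[(198,180),(243,174),(247,185),(203,193)])
print('tool frame mark mid',R.inv().apply(m-.0025*n-p),'n',R.inv().apply(n))
D=[(.342666,1.524919,1.275407,.9590,.23555,.46876,.20891),(.8541,.7522,1.882,.2072,.6148,.2128,.1802),(.7937,1.0328,1.6598,.2095,.5729,.2056,.1213),(.5456,1.2044,1.7409,.2168,.4834,.1914,.2272),(.2324,1.7772,.8592,-.3216,.5268,-.098,.1892),(.2542,1.9303,.5507,-.4767,.5276,-.1641,.1491)]
A=[];b=[]
for q2,q3,q5,q1,x,y,z in D:
    S=q2+q3+q5;c,sn=np.cos,np.sin; r=x*c(q1)+y*sn(q1)
    print('planar r',r,'lat',-x*sn(q1)+y*c(q1))
    A+=[[1,0,c(q2),c(q2+q3),-sn(q2+q3),c(S)],[0,1,sn(q2),sn(q2+q3),c(q2+q3),sn(S)]];b+=[z,r]
X,res,rk,_=np.linalg.lstsq(np.array(A),np.array(b),rcond=None); print('h a L1 Lc Ls Lw',X,res,rk)
from scipy.optimize import fsolve
h,a,L1,Lc,Ls,Lw=X
def ik(r,z,S): 
    f=lambda q:[h+L1*np.cos(q[0])+Lc*np.cos(q[0]+q[1])-Ls*np.sin(q[0]+q[1])+Lw*np.cos(S)-z,a+L1*np.sin(q[0])+Lc*np.sin(q[0]+q[1])+Ls*np.cos(q[0]+q[1])+Lw*np.sin(S)-r]
    q=fsolve(f,[.4,1.9]); return q,S-q.sum()
for dz in(.12,.08,.04,0): print(dz, ik(.5444,.1491-.12+dz,np.pi-.408))
E
```

```text
n [-0.0002 -0.0214  0.9998] 544 562 mark [ 0.5398 -0.1599  0.1876] front [ 0.6516 -0.206   0.1866] len 0.12096611402722085 w 0.06968776833134747 yaw -0.39098317689821327 pitch -0.008023038036155637
rel edge x,y -0.056963261570560864 0.007674390307811033 z 0.12756276539003358
tool frame mark mid [-0.0238  0.0082 -0.0289] n [-0.4078 -0.0177 -0.9129]
planar r 0.5190207300856177 lat 0.0764017136024604
planar r 0.6454272436612343 lat 0.08177134669223557
planar r 0.6031323628191443 lat 0.08195805585905555
planar r 0.513255205467857 lat 0.08293741049820587
planar r 0.530767759954451 lat 0.0735379153425929
planar r 0.5440771827523156 lat 0.09628389900862602
h a L1 Lc Ls Lw [0.2228 0.0015 0.5061 0.3782 0.0464 0.3355] [0.] 6
0.12 (array([0.2542, 1.9299]), np.float64(0.549491893023458))
0.08 (array([0.3186, 1.9807]), np.float64(0.43425725799539094))
0.04 (array([0.3919, 2.0232]), np.float64(0.31850757140489927))
0 (array([0.4732, 2.0568]), np.float64(0.2036412626197035))
```

```bash
cat >> h.py <<'E'
def striprect(c,box,z0,z1,xmin=.53):
    uv,P=cloud(c,*box); g=c['image'][uv[:,1],uv[:,0]].astype(int)
    m=(P[:,2]>z0)&(P[:,2]<z1)&(g[:,1]-g[:,2]>4)&(g[:,1]>120)&(P[:,0]>xmin)
    im=np.zeros(c['image'].shape[:2],np.uint8); im[uv[m][:,1],uv[m][:,0]]=255
    nl,L,st,_=cv2.connectedComponentsWithStats(im); i=1+st[1:,4].argmax(); k=L[uv[:,1],uv[:,0]]==i
    q=P[k]; f=np.array([np.cos(YB),np.sin(YB)]);l=np.array([-f[1],f[0]]); d=q[:,:2]-EDGE[:2]; X,Y=d@f,d@l
    r=cv2.minAreaRect((q[:,:2]*1000).astype(np.float32)); b=np.linspace(np.percentile(X,5),np.percentile(X,95),9); c_=[];w_=[];xx=[]
    for u,v in zip(b[:-1],b[1:]):
        y=Y[(X>=u)&(X<v)]
        if len(y)>8: c_.append((y.min()+y.max())/2); w_.append(np.ptp(y)); xx.append((u+v)/2)
    z=np.polyfit(X,q[:,2],1)
    print(len(q),'rect',r,'front X',np.percentile(X,99.5),'mid y by X',np.c_[xx,c_,w_].round(4).tolist(),'dyaw',np.polyfit(xx,c_,1)[0],'zfit',z)
E
python3 - <<'E'
from h import *
s,t=load('scene'),load('top')
striprect(t,(380,470,135,225),.165,.21)
striprect(s,(185,265,165,200),.165,.21)
from h import *
h,a,L1,Lc,Ls,Lw=0.2228,0.0015,0.5061,0.3782,0.0464,0.3355
from scipy.optimize import fsolve
def ik(r,z,S):
    f=lambda q:[h+L1*np.cos(q[0])+Lc*np.cos(q[0]+q[1])-Ls*np.sin(q[0]+q[1])+Lw*np.cos(S)-z,a+L1*np.sin(q[0])+Lc*np.sin(q[0]+q[1])+Ls*np.cos(q[0]+q[1])+Lw*np.sin(S)-r]
    q=fsolve(f,[.4,1.9]); return q,S-q.sum()
# keep grasp point (tool z -0.036) at block position
for dx in(-.06,-.045,0):
  for tl in(.41,.33,.28,.22,.15):
    r=.5444+.06+dx+.036*(np.sin(tl)-np.sin(.41)); z=.029-.036*(np.cos(tl)-np.cos(.41)); print(dx,tl,ik(r,z,np.pi-tl))
E
```

```text
1802 rect ((594.61669921875, -187.78500366210938), (66.61587524414062, 125.13033294677734), 70.31324005126953) front X 0.0652657075513398 mid y by X [[-0.0443, -0.0002, 0.066], [-0.0305, -0.0, 0.0661], [-0.0167, -0.0004, 0.0664], [-0.0028, -0.0003, 0.0663], [0.011, -0.0003, 0.0658], [0.0248, -0.0006, 0.0663], [0.0386, -0.0008, 0.0665], [0.0525, -0.0009, 0.0664]] dyaw -0.008287540029185025 zfit [-0.0063  0.1851]
876 rect ((587.7842407226562, -185.57632446289062), (75.09870147705078, 138.27606201171875), 70.96136474609375) front X 0.06535503066402244 mid y by X [[-0.0511, 0.0, 0.0685], [-0.0362, -0.0008, 0.0751], [-0.0214, -0.0001, 0.0682], [-0.0066, -0.0012, 0.0683], [0.0082, -0.0002, 0.0709], [0.023, -0.0009, 0.0711], [0.0378, 0.0002, 0.0737], [0.0527, -0.0011, 0.0705]] dyaw -0.0029845279867406842 zfit [-0.0075  0.1868]
-0.06 0.41 (array([0.4731, 2.0587]), np.float64(0.1997816060723685))
-0.06 0.33 (array([0.4813, 1.9942]), np.float64(0.33603070594833273))
-0.06 0.28 (array([0.49  , 1.9533]), np.float64(0.41831282752442434))
-0.06 0.22 (array([0.5035, 1.9037]), np.float64(0.5144197212815036))
-0.06 0.15 (array([0.5231, 1.8452]), np.float64(0.6232551088614087))
-0.045 0.41 (array([0.4902, 2.0197]), np.float64(0.22173540006766013))
-0.045 0.33 (array([0.4994, 1.9547]), np.float64(0.3574652414643804))
-0.045 0.28 (array([0.5085, 1.9135]), np.float64(0.4396132359120837))
-0.045 0.22 (array([0.5225, 1.8633]), np.float64(0.5357230880921233))
-0.045 0.15 (array([0.5427, 1.8041]), np.float64(0.6447569927943215))
0 0.41 (array([0.5429, 1.9001]), np.float64(0.2886212121371523))
0 0.33 (array([0.5549, 1.8334]), np.float64(0.4233089042613525))
0 0.28 (array([0.5655, 1.7908]), np.float64(0.5053133406604564))
0 0.22 (array([0.5811, 1.7388]), np.float64(0.6017002396341669))
0 0.15 (array([0.603, 1.677]), np.float64(0.7116069645969874))
```

```bash
cat >> h.py <<'E'
GT=np.array([-.002,.0015,-.036])
def gt(dx,dz,tilt,yaw=YB):
    f=np.array([np.cos(yaw),np.sin(yaw),0]); T=tool(yaw,tilt); return EDGE+f*(dx-.02)+[0,0,.0025+dz]-T.as_matrix()@GT,T
E
python3 - <<'E'
from h import *
p,R,o=cur(); print(o['time'])
a=gt(-.06,.025,.31); rows(p,R,*a,16); b=gt(-.06,.0,.31); rows(*a,*b,16)
E
```

```text
14.5
N 16 row cm [ 0.237 -0.008  0.555] rad [0.0002 0.0065 0.0001] to [ 0.5236 -0.164   0.0526]
N 16 row cm [ 0.048 -0.     0.149] rad [0. 0. 0.] to [ 0.5236 -0.164   0.0276]
```

carry_out:
  deltas:
    - [0.24,0,0.55,0,0.0065,0,0.5]
    - [0.24,0,0.55,0,0.0065,0,0.5]
    - [0.24,0,0.55,0,0.0065,0,0.5]
    - [0.24,0,0.55,0,0.0065,0,0.5]
    - [0.24,0,0.55,0,0.0065,0,0.5]
    - [0.24,0,0.55,0,0.0065,0,0.5]
    - [0.24,0,0.55,0,0.0065,0,0.5]
    - [0.24,0,0.55,0,0.0065,0,0.5]

```text
time: 15.17
tool_pos: [0.5265, -0.1638, 0.1003]
tool_rot: [3.139, 0.36, 2.806]
contact_force: [-0.3, 0.2, -1.3]
opening: 0.0647
grip_force: 50.0
```

carry_out:
  deltas:
    - [0.24,0,0.55,0,0.0065,0,0.5]
    - [0.24,0,0.55,0,0.0065,0,0.5]
    - [0.24,0,0.55,0,0.0065,0,0.5]
    - [0.24,0,0.55,0,0.0065,0,0.5]
    - [0.24,0,0.55,0,0.0065,0,0.5]
    - [0.24,0,0.55,0,0.0065,0,0.5]
    - [0.24,0,0.55,0,0.0065,0,0.5]
    - [0.24,0,0.55,0,0.0065,0,0.5]

```text
time: 15.83
tool_pos: [0.5233, -0.1625, 0.0526]
tool_rot: [3.139, 0.309, 2.806]
contact_force: [-0.1, 0.0, -2.0]
opening: 0.0646
grip_force: 50.0
```

```bash
python3 - <<'E'
from h import *
p,R,o=cur(); print(p,o['tool_rot'],o['qpos'],o['contact_force'],o['opening'],o['torque'])
s,t=grab('scene'),grab('top')
striprect(t,(380,470,120,225),.066,.11)
striprect(s,(175,265,175,240),.066,.11)
b=gt(-.06,.008,.31); rows(p,R,*b,8)
E
```

```text
[ 0.5233 -0.1625  0.0526] [3.1388 0.3085 2.8062] [-0.4675  0.4379  1.9531  0.099   0.4468 -1.7861] [-0.0977  0.0332 -1.9552] 0.06456558761928745 [0.1332 0.3488 0.0139]
1124 rect ((602.35546875, -190.30300903320312), (66.36556243896484, 104.42010498046875), 70.44248962402344) front X 0.062499472997909804 mid y by X [[-0.0252, -0.0007, 0.0653], [-0.0141, -0.0001, 0.0657], [-0.003, 0.0, 0.0658], [0.008, -0.0002, 0.0657], [0.0191, -0.0001, 0.0659], [0.0302, -0.0005, 0.0661], [0.0412, -0.0002, 0.0658], [0.0523, -0.0007, 0.0658]] dyaw -0.0024454883184401826 zfit [-0.1141  0.0797]
850 rect ((587.290283203125, -182.73117065429688), (75.9019546508789, 138.8884735107422), 70.77245330810547) front X 0.06371244426907328 mid y by X [[-0.0507, 0.0013, 0.0641], [-0.0361, -0.0012, 0.0681], [-0.0216, 0.0002, 0.0666], [-0.007, -0.0011, 0.0689], [0.0075, 0.0021, 0.0685], [0.0221, 0.0005, 0.0692], [0.0367, 0.0019, 0.0759], [0.0512, 0.0003, 0.0726]] dyaw 0.01046385742030172 zfit [-0.113   0.0811]
N 8 row cm [ 0.055 -0.016  0.205] rad [ 0.0004 -0.0002  0.0002] to [ 0.5236 -0.164   0.0356]
```

carry_out:
  deltas:
    - [0.05,-0.01,0.15,0,0,0,0.5]
    - [0.05,-0.01,0.15,0,0,0,0.5]
    - [0.05,-0.01,0.15,0,0,0,0.5]
    - [0.05,-0.01,0.15,0,0,0,0.5]
    - [0.05,-0.01,0.15,0,0,0,0.5]
    - [0.05,-0.01,0.15,0,0,0,0.5]
    - [0.05,-0.01,0.15,0,0,0,0.5]
    - [0.05,-0.01,0.15,0,0,0,0.5]
  force: 30

```text
time: 16.6
tool_pos: [0.5229, -0.1632, 0.0404]
tool_rot: [3.139, 0.309, 2.806]
contact_force: [-0.6, 1.1, -1.6]
opening: 0.0656
grip_force: 30.0
```

carry_out:
  deltas:
    - [0.015,0,0.048,0,0,0,0.5]
    - [0.015,0,0.048,0,0,0,0.5]
    - [0.015,0,0.048,0,0,0,0.5]
    - [0.015,0,0.048,0,0,0,0.5]
    - [0.015,0,0.048,0,0,0,0.5]
    - [0.015,0,0.048,0,0,0,0.5]
    - [0.015,0,0.048,0,0,0,0.5]
    - [0.015,0,0.048,0,0,0,0.5]

```text
time: 17.27
tool_pos: [0.5229, -0.1632, 0.0364]
tool_rot: [3.139, 0.309, 2.806]
contact_force: [-0.7, -0.4, -1.3]
opening: 0.0654
grip_force: 30.0
```

carry_out:
  deltas:
    - [0.015,0,0.048,0,0,0,0.5]
    - [0.015,0,0.048,0,0,0,0.5]
    - [0.015,0,0.048,0,0,0,0.5]
    - [0.015,0,0.048,0,0,0,0.5]
    - [0.015,0,0.048,0,0,0,0.5]
    - [0.015,0,0.048,0,0,0,0.5]
    - [0,0,0,0,0,0,0.5]
    - [0,0,0,0,0,0,0.5]

```text
time: 17.93
tool_pos: [0.523, -0.1632, 0.0336]
tool_rot: [3.139, 0.309, 2.806]
contact_force: [-0.5, 0.7, -0.2]
opening: 0.0653
grip_force: 30.0
```

```bash
python3 - <<'E'
from h import *
p,R,o=cur(); print(p,o['tool_rot'],o['qpos'],o['contact_force'],o['opening'],o['torque'])
s,t=grab('scene'),grab('top')
striprect(t,(380,470,120,225),.05,.11)
striprect(s,(175,265,175,240),.05,.11)
E
```

```text
[ 0.523  -0.1632  0.0336] [3.1388 0.3093 2.8062] [-0.4692  0.4731  1.9698  0.113   0.3946 -1.8027] [-0.4809  0.6541 -0.1935] 0.06533811937475245 [0.0724 0.2496 0.0425]
1146 rect ((600.3509521484375, -190.41146850585938), (66.42398071289062, 108.07476043701172), 70.513671875) front X 0.06346811887828548 mid y by X [[-0.0276, -0.0014, 0.0642], [-0.0161, -0.001, 0.0664], [-0.0046, -0.0009, 0.0658], [0.0068, -0.0009, 0.0661], [0.0183, -0.0012, 0.0662], [0.0298, -0.0011, 0.066], [0.0413, -0.0011, 0.0655], [0.0528, -0.001, 0.066]] dyaw 0.002010035954715948 zfit [-0.0888  0.064 ]
847 rect ((586.1871337890625, -184.36260986328125), (71.78012084960938, 140.38958740234375), 70.49447631835938) front X 0.06437809477764617 mid y by X [[-0.0514, 0.0001, 0.0696], [-0.0367, -0.0014, 0.0689], [-0.022, -0.0003, 0.0666], [-0.0073, 0.0004, 0.0708], [0.0074, 0.0001, 0.0709], [0.0221, -0.0011, 0.0688], [0.0368, -0.0009, 0.0704], [0.0515, 0.0001, 0.0704]] dyaw -0.0005214646354836554 zfit [-0.0888  0.064 ]
```

The strip is touching the nosing and pivoting gently, with pitch down from 0.113 to 0.089. I'll keep lowering.

carry_out:
  deltas:
    - [0.018,0,0.057,0,0,0,0.5]
    - [0.018,0,0.057,0,0,0,0.5]
    - [0.018,0,0.057,0,0,0,0.5]
    - [0.018,0,0.057,0,0,0,0.5]
    - [0.018,0,0.057,0,0,0,0.5]
    - [0.018,0,0.057,0,0,0,0.5]
    - [0.018,0,0.057,0,0,0,0.5]
    - [0.018,0,0.057,0,0,0,0.5]

```text
time: 18.7
tool_pos: [0.5229, -0.1631, 0.0286]
tool_rot: [3.139, 0.309, 2.806]
contact_force: [-2.7, 0.1, 2.3]
opening: 0.0653
grip_force: 30.0
```

carry_out:
  deltas:
    - [0.015,0,0.048,0,0,0,0.5]
    - [0.015,0,0.048,0,0,0,0.5]
    - [0,0,0,0,0,0,0.5]
    - [0,0,0,0,0,0,0.5]
    - [0,0,0,0,0,0,0.5]
    - [0,0,0,0,0,0,0.5]
    - [0,0,0,0,0,0,0.5]
    - [0,0,0,0,0,0,0.5]

```text
time: 19.37
tool_pos: [0.523, -0.1632, 0.0277]
tool_rot: [3.139, 0.309, 2.806]
contact_force: [-2.2, 0.8, 2.4]
opening: 0.0657
grip_force: 30.0
```

```bash
python3 - <<'E'
from h import *
p,R,o=cur(); print(p,o['tool_rot'],o['qpos'],o['contact_force'],o['opening'],o['torque'])
s,t=grab('scene'),grab('top')
striprect(t,(380,470,120,225),.05,.11)
striprect(s,(175,265,175,240),.05,.11)
E
```

```text
[ 0.523  -0.1632  0.0277] [3.1388 0.3092 2.8062] [-0.4692  0.4844  1.9741  0.1173  0.3792 -1.8074] [-2.1837  0.82    2.4453] 0.06565057955362251 [-0.0206  0.2345 -0.0878]
1190 rect ((599.24609375, -189.98202514648438), (66.53350067138672, 110.17349243164062), 70.43074798583984) front X 0.06342455893482885 mid y by X [[-0.0286, -0.0018, 0.0631], [-0.0169, -0.0006, 0.0659], [-0.0053, -0.0009, 0.066], [0.0064, -0.0007, 0.0659], [0.018, -0.0013, 0.066], [0.0297, -0.001, 0.0662], [0.0413, -0.0012, 0.0654], [0.053, -0.0007, 0.0652]] dyaw 0.004728079742750037 zfit [-0.0181  0.0641]
836 rect ((588.002197265625, -185.1387176513672), (73.9950942993164, 137.6894073486328), 70.82264709472656) front X 0.0647315789472929 mid y by X [[-0.0507, -0.0006, 0.0699], [-0.036, -0.0014, 0.0717], [-0.0213, -0.0001, 0.0698], [-0.0066, 0.001, 0.0694], [0.0081, -0.0005, 0.0668], [0.0228, 0.0003, 0.0731], [0.0375, 0.0002, 0.0708], [0.0522, 0.0006, 0.0713]] dyaw 0.013212894714690004 zfit [-0.0226  0.064 ]
```

carry_out:
  deltas:
    - [0.015,0,0.048,0,0,0,0.5]
    - [0.015,0,0.048,0,0,0,0.5]
    - [0.015,0,0.048,0,0,0,0.5]
    - [0,0,0,0,0,0,0.5]
    - [0,0,0,0,0,0,0.5]
    - [0,0,0,0,0,0,0.5]
    - [0,0,0,0,0,0,0.5]
    - [0,0,0,0,0,0,0.5]

```text
time: 20.13
tool_pos: [0.523, -0.1632, 0.0263]
tool_rot: [3.139, 0.309, 2.806]
contact_force: [-4.0, 0.9, 5.5]
opening: 0.0656
grip_force: 30.0
```

```bash
python3 - <<'E'
from h import *
p,R,o=cur(); print(p,o['tool_rot'],o['qpos'],o['contact_force'],o['opening'],o['torque'])
s,t=grab('scene'),grab('top')
striprect(t,(380,470,120,225),.05,.11)
striprect(s,(175,265,175,240),.05,.11)
E
```

```text
[ 0.523  -0.1632  0.0263] [3.1389 0.3093 2.8062] [-0.4692  0.4871  1.9753  0.1185  0.3752 -1.8086] [-3.9771  0.8695  5.4625] 0.06559313534039744 [-0.0154  0.2595 -0.0798]
1209 rect ((599.8218383789062, -190.05316162109375), (66.36529541015625, 110.74491882324219), 70.2530288696289) front X 0.06372146992941957 mid y by X [[-0.0291, -0.0018, 0.063], [-0.0173, -0.0005, 0.0658], [-0.0056, -0.0011, 0.0658], [0.0062, -0.0006, 0.0658], [0.0179, -0.0009, 0.0657], [0.0296, -0.001, 0.0661], [0.0414, -0.0011, 0.0657], [0.0531, -0.0012, 0.0663]] dyaw 0.0007232565157178928 zfit [-0.0023  0.0642]
831 rect ((587.23681640625, -185.09283447265625), (72.03810119628906, 138.16741943359375), 70.8795394897461) front X 0.06472647897256477 mid y by X [[-0.0513, 0.0, 0.068], [-0.0365, -0.0017, 0.0696], [-0.0217, -0.0, 0.0656], [-0.0069, 0.0007, 0.0678], [0.0079, 0.0, 0.0708], [0.0227, 0.001, 0.0649], [0.0375, 0.0019, 0.0664], [0.0523, 0.0008, 0.0699]] dyaw 0.021081017159336548 zfit [-0.0045  0.0641]
```

The strip is flat on the block (pitch ≤ 0.005), pressed with about 7 N, and the score line is about 61 mm behind the edge. I'll slide it outward.

carry_out:
  deltas:
    - [-0.1,0,0.032,0,0,0,0.5]
    - [-0.286,0,0.092,0,0,0,0.5]
    - [-0.286,0,0.092,0,0,0,0.5]
    - [-0.286,0,0.092,0,0,0,0.5]
    - [-0.286,0,0.092,0,0,0,0.5]
    - [-0.286,0,0.092,0,0,0,0.5]
    - [-0.286,0,0.092,0,0,0,0.5]
    - [-0.1,0,0.032,0,0,0,0.5]
  force: 40

```text
time: 20.9
tool_pos: [0.542, -0.1698, 0.0263]
tool_rot: [3.139, 0.309, 2.806]
contact_force: [-5.6, 2.6, 8.7]
opening: 0.0651
grip_force: 40.0
```

```bash
python3 - <<'E'
from h import *
p,R,o=cur(); print(p,o['tool_rot'],o['qpos'],o['contact_force'],o['opening'],o['torque'])
s,t=grab('scene'),grab('top')
striprect(t,(380,470,110,225),.05,.11)
striprect(s,(155,265,175,240),.05,.11)
E
```

```text
[ 0.542  -0.1698  0.0263] [3.1388 0.3089 2.8062] [-0.4633  0.512   1.921   0.1058  0.4044 -1.7901] [-5.6153  2.5696  8.6511] 0.06513352989589816 [ 0.0453  0.5463 -0.0934]
1114 rect ((622.1868286132812, -197.85427856445312), (66.11044311523438, 104.3124771118164), 70.32447052001953) front X 0.08480084495386199 mid y by X [[-0.0024, -0.0014, 0.0638], [0.0085, -0.0008, 0.066], [0.0194, -0.001, 0.0654], [0.0303, -0.0008, 0.066], [0.0412, -0.001, 0.0656], [0.0521, -0.0008, 0.0656], [0.063, -0.0013, 0.0658], [0.0739, -0.0007, 0.0651]] dyaw 0.0035657517602138127 zfit [-0.0005  0.0641]
941 rect ((601.91796875, -191.02008056640625), (75.12359619140625, 147.712646484375), 73.18228912353516) front X 0.08457192818633782 mid y by X [[-0.0432, -0.0039, 0.0751], [-0.027, 0.0001, 0.0696], [-0.0107, -0.0004, 0.0666], [0.0055, 0.0004, 0.0703], [0.0218, -0.002, 0.0692], [0.038, -0.0001, 0.0738], [0.0543, 0.0005, 0.0712], [0.0705, 0.0005, 0.0712]] dyaw 0.02249540254416895 zfit [-0.0042  0.0639]
```

carry_out:
  deltas:
    - [-0.2,0,0.064,0,0,0,0.5]
    - [-0.44,0,0.14,0,0,0,0.5]
    - [-0.44,0,0.14,0,0,0,0.5]
    - [-0.44,0,0.14,0,0,0,0.5]
    - [-0.44,0,0.14,0,0,0,0.5]
    - [-0.44,0,0.14,0,0,0,0.5]
    - [-0.44,0,0.14,0,0,0,0.5]
    - [0,0,0,0,0,0,0.5]

```text
time: 21.67
tool_pos: [0.571, -0.1799, 0.0267]
tool_rot: [3.139, 0.31, 2.806]
contact_force: [-1.3, 1.7, 6.2]
opening: 0.0649
grip_force: 40.0
```

```bash
python3 - <<'E'
from h import *
p,R,o=cur(); print(p,o['tool_rot'],o['qpos'],o['contact_force'],o['opening'],o['torque'])
s,t=grab('scene'),grab('top')
striprect(t,(380,470,100,225),.05,.11)
striprect(s,(140,265,175,240),.05,.11)
cv2.imwrite('pics/slide.png',cv2.resize(s['image'][165:265,150:310],None,fx=5,fy=5,interpolation=3))
E
```

```text
[ 0.571  -0.1799  0.0267] [3.139  0.3105 2.8063] [-0.4553  0.5496  1.8382  0.0907  0.4473 -1.767 ] [-1.3379  1.7193  6.1867] 0.0648614563743594 [-0.0166  0.0633 -0.0379]
978 rect ((656.3486328125, -209.85256958007812), (66.45539093017578, 94.60521697998047), 70.58464813232422) front X 0.11492972597956445 mid y by X [[0.0368, -0.0026, 0.062], [0.0467, -0.0004, 0.0656], [0.0566, -0.001, 0.0659], [0.0665, -0.0005, 0.0653], [0.0764, -0.001, 0.0658], [0.0862, -0.001, 0.0658], [0.0961, -0.0011, 0.0659], [0.106, -0.0011, 0.0652]] dyaw 0.007790737338841806 zfit [-0.0199  0.0643]
973 rect ((629.2828979492188, -200.41574096679688), (78.39845275878906, 151.77252197265625), 73.58322143554688) front X 0.11498248919613549 mid y by X [[-0.0143, -0.0053, 0.0761], [0.002, -0.0022, 0.0698], [0.0184, -0.0014, 0.0686], [0.0347, -0.0002, 0.0677], [0.0511, 0.0003, 0.077], [0.0674, -0.0026, 0.0732], [0.0837, 0.0001, 0.0744], [0.1001, -0.0022, 0.0698]] dyaw 0.021465717038258694 zfit [-0.0166  0.0639]
```

View pics/slide.png

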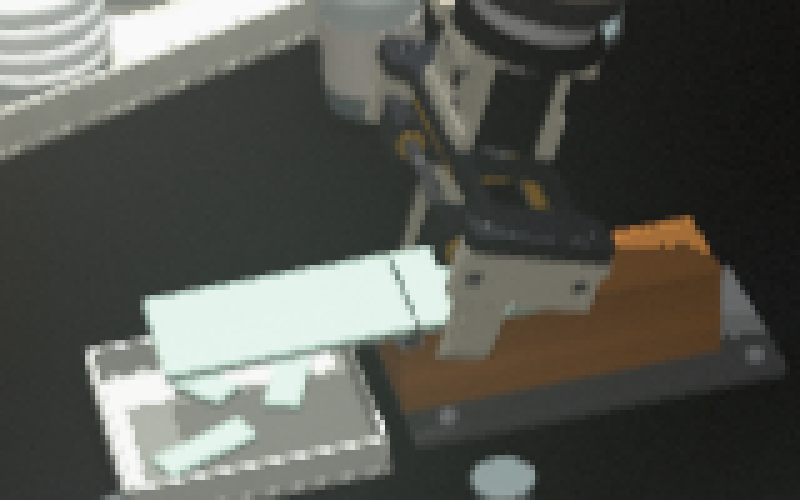

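The score line at crop (393,262)–(420,340) is about 10 mm behind the steel nosing, and the strip is square and slightly nose-down (0.018). I'll advance the last 9.5 mm while pressing down a little more.

carry_out:
  deltas:
    - [0.03,0,0.08,0,0,0,0.5]
    - [-0.175,0,0.07,0,0,0,0.5]
    - [-0.175,0,0.07,0,0,0,0.5]
    - [-0.175,0,0.07,0,0,0,0.5]
    - [-0.175,0,0.07,0,0,0,0.5]
    - [-0.175,0,0.07,0,0,0,0.5]
    - [0,0,0,0,0,0,0.5]
    - [0,0,0,0,0,0,0.5]

```text
time: 22.43
tool_pos: [0.5785, -0.1824, 0.0262]
tool_rot: [3.139, 0.309, 2.807]
contact_force: [-13.2, 5.0, 20.4]
opening: 0.0652
grip_force: 40.0
```

```bash
python3 - <<'E'
from h import *
p,R,o=cur(); print(p,o['tool_rot'],o['qpos'],o['contact_force'],o['opening'],o['torque'])
s,t=grab('scene'),grab('top')
striprect(t,(380,470,100,225),.05,.11)
striprect(s,(140,265,175,240),.05,.11)
E
```

```text
[ 0.5785 -0.1824  0.0262] [3.139  0.3095 2.8066] [-0.4533  0.5609  1.8154  0.0869  0.4596 -1.7615] [-13.2023   5.0215  20.4224] 0.06515403621758928 [ 0.0328  1.0862 -0.112 ]
950 rect ((664.991455078125, -212.95785522460938), (66.62654113769531, 90.60671997070312), 70.132080078125) front X 0.12293517853839839 mid y by X [[0.0474, -0.0019, 0.0619], [0.057, -0.0011, 0.0656], [0.0666, -0.0008, 0.0659], [0.0761, -0.0012, 0.0661], [0.0857, -0.0007, 0.0656], [0.0953, -0.0012, 0.0662], [0.1049, -0.0011, 0.0652], [0.1145, -0.0013, 0.0667]] dyaw 0.004345924284605732 zfit [-0.0057  0.0644]
974 rect ((637.1021118164062, -202.2803955078125), (79.07608032226562, 149.65122985839844), 71.42940521240234) front X 0.12275479107038595 mid y by X [[-0.0058, -0.0014, 0.0781], [0.0105, -0.0013, 0.0689], [0.0267, 0.0003, 0.0725], [0.0429, -0.0, 0.0706], [0.0592, 0.0025, 0.0739], [0.0754, -0.0002, 0.0782], [0.0916, 0.0001, 0.0737], [0.1079, -0.0012, 0.0717]] dyaw 0.006575028246148828 zfit [-0.0018  0.064 ]
```

carry_out:
  deltas:
    - [-0.009,0,-0.029,0,0,0,0.5]
    - [-0.048,0,0.015,0,0,0,0.5]
    - [-0.048,0,0.015,0,0,0,0.5]
    - [-0.048,0,0.015,0,0,0,0.5]
    - [-0.024,0,0.008,0,0,0,0.5]
    - [0,0,0,0,0,0,0.5]
    - [0,0,0,0,0,0,0.5]
    - [0,0,0,0,0,0,0.5]

```text
time: 23.2
tool_pos: [0.5801, -0.183, 0.0262]
tool_rot: [3.139, 0.309, 2.807]
contact_force: [-11.4, 3.2, 18.2]
opening: 0.0652
grip_force: 40.0
```

```bash
python3 - <<'E'
from h import *
p,R,o=cur(); print(p,o['tool_rot'],o['qvel'],o['contact_force'],o['opening'],o['torque'])
s,t=grab('scene'),grab('top')
striprect(t,(380,470,100,225),.05,.11)
striprect(s,(140,265,175,240),.05,.11)
E
```

```text
[ 0.5801 -0.183   0.0262] [3.1389 0.3091 2.8065] [ 0.0009 -0.001   0.0023  0.0023  0.0001  0.0009] [-11.3889   3.1917  18.2425] 0.06524956632963362 [ 0.1033  0.9992 -0.1166]
937 rect ((666.4453125, -213.52655029296875), (66.62846374511719, 91.34477233886719), 70.25330352783203) front X 0.12454865563613907 mid y by X [[0.0502, -0.0007, 0.0653], [0.0596, -0.0007, 0.0662], [0.069, -0.0007, 0.0657], [0.0785, -0.0014, 0.0659], [0.0879, -0.0008, 0.0658], [0.0973, -0.0012, 0.0663], [0.1067, -0.0013, 0.0652], [0.1162, -0.0011, 0.0664]] dyaw -0.008416244795898524 zfit [-0.0091  0.0646]
967 rect ((637.9545288085938, -204.93113708496094), (80.19647979736328, 149.7514190673828), 72.28063201904297) front X 0.12448646210088751 mid y by X [[-0.0039, -0.0053, 0.0778], [0.0123, 0.0001, 0.0731], [0.0285, -0.0008, 0.0697], [0.0448, -0.0008, 0.0752], [0.061, -0.0001, 0.0733], [0.0772, -0.0031, 0.0712], [0.0934, 0.001, 0.0703], [0.1097, -0.0006, 0.0721]] dyaw 0.022554270621578262 zfit [-0.0046  0.0639]
```

```bash
python3 - <<'E'
from h import *
s=load('scene'); f=np.array([np.cos(YB),np.sin(YB),0]);l=np.array([-f[1],f[0],0])
hsv=cv2.cvtColor(s['image'],cv2.COLOR_BGR2HSV)
for z in(.02,.03,.04,.05):
    P0=EDGE+l*.025; P0[2]=z
    u=proj(s,[P0+f*d for d in(-.02,-.01,0,.01)]); row=int(round(u[2,1])); print(z,u.round(1).tolist(),row,[(x,hsv[row,x].tolist()) for x in range(int(u[2,0])-5,int(u[2,0])+7)])
E
```

```text
0.02 [[237.7, 241.9], [233.9, 242.6], [230.0, 243.4], [226.1, 244.1]] 243 [(224, [60, 23, 68]), (225, [69, 34, 52]), (226, [55, 31, 50]), (227, [70, 31, 50]), (228, [40, 28, 54]), (229, [18, 85, 78]), (230, [15, 110, 90]), (231, [16, 118, 95]), (232, [15, 115, 95]), (233, [16, 117, 94]), (234, [15, 115, 95]), (235, [16, 119, 94])]
0.03 [[237.5, 238.8], [233.7, 239.5], [229.8, 240.3], [225.9, 241.0]] 240 [(224, [73, 36, 50]), (225, [69, 36, 50]), (226, [60, 29, 52]), (227, [34, 33, 61]), (228, [18, 92, 80]), (229, [16, 104, 86]), (230, [16, 112, 93]), (231, [16, 119, 101]), (232, [15, 120, 102]), (233, [15, 124, 99]), (234, [15, 119, 101]), (235, [15, 122, 100])]
0.04 [[237.4, 235.6], [233.5, 236.4], [229.6, 237.1], [225.7, 237.8]] 237 [(224, [55, 30, 51]), (225, [48, 24, 53]), (226, [25, 43, 65]), (227, [15, 100, 84]), (228, [15, 104, 86]), (229, [16, 100, 87]), (230, [16, 111, 92]), (231, [16, 117, 94]), (232, [15, 115, 95]), (233, [17, 85, 99]), (234, [20, 54, 104]), (235, [19, 57, 98])]
0.05 [[237.2, 232.4], [233.3, 233.2], [229.4, 233.9], [225.4, 234.6]] 234 [(224, [65, 25, 61]), (225, [42, 17, 73]), (226, [16, 87, 85]), (227, [16, 103, 87]), (228, [16, 98, 86]), (229, [18, 61, 83]), (230, [15, 22, 93]), (231, [21, 32, 80]), (232, [19, 45, 79]), (233, [19, 46, 88]), (234, [28, 33, 117]), (235, [30, 29, 124])]
```

The near vertical corner of the block matches the predicted breaking edge to about 1 px. The score line is within about 1 mm of the edge, and the strip is flat, square and held down with 18 N. I'll hand it in.

```bash
python3 -c "
from cell import robot
print(robot.hand_in())"
```

```text
the job is handed in; nothing more can be done
None
```

I handed the job in at about 23 s of the 48 s allowed, with no verdict returned: the long strip is held flat and square on the block, pressed down with about 18 N, its score line measured within about 1 mm of the breaking edge and the offcut end hanging free outward.

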